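# Back off the knurled clamp nut two turns and swing the strap aside

### The job

Free the clamped log slice by touch alone, lifting nothing: roll a fingertip round the rim of the big knurled nut, anticlockwise seen from above, until it is two full turns from tight and stop there (it has already been started by less than a quarter turn; at two turns the line on its top comes over the strap for the second time). Only then push the strap's upturned tab with a fingertip to swing the strap anticlockwise off the slice, right up to its stop pin. Leave the slice where it lies and everything else undisturbed, and finish with the hand clear.

Things in the scene. Friction and masses are not known exactly. Their poses are not given: they have to be found in the camera images.
- jig: fixed wooden clamping board 240 (x) x 380 (y) x 18 mm thick; origin: centre of its underside. In its frame a vertical stud (16 mm across, top 102 mm above the table) with nut and strap stands at x 0, y +70 mm, and a fixed steel stop pin (13 mm across, top 58 mm above the table) at x 90, y 76 mm.
- nut_top (a point): centre of the nut's flat top, on the vertical axis of nut and strap; 82 mm above the table when tight, rising 3 mm a turn with the strap as it loosens. The nut is an aluminium disc 93 mm across over 24 upright rim ribs 2 mm proud; the rim reaches 26 mm down from here. A hub (34 mm across) stands 6 mm and the stud 20 mm (when tight) above here.
- nut (a joint): turning of the nut in rad: 0 tight, growing anticlockwise from above (loosening), 12.57 at two full turns; can go on to 19. Starts between 0.3 and 1.5. A black line on its top, 19 to 43 mm from the axis, lies over the middle of the unswung strap when tight and again after each full turn. Steady drag about 0.06 N m (1.3 N at the rim), no spring: stays as left.
- tab (a point): centre of the strap's upturned tab, an upright steel plate 8 mm thick (point x, the push direction), 30 mm long (point y) and 32 mm high, 120 mm from the nut's axis; 66 mm above the table when tight. The strap under it, 30 mm wide and 6 mm thick, has its top 15.5 mm below here, reaches from the axis to 15 mm beyond here and passes 5.5 mm under the nut.
- strap (a joint): swing of the strap about the nut's axis in rad: 0 over the slice (pointing to the board's -y, where it starts), growing anticlockwise from above, 1.4 against the stop pin (pointing almost to the board's +x, away from the robot). Drag about 0.15 N m (1.3 N at the tab), no spring: stays as left.
- slice: the clamped log slice, a disc 88 mm across and 25.5 mm thick lying loose on the board under the strap's end, its top 43.5 mm above the table; origin at the centre of its underside.
- offcut: wooden offcut block 50 x 30 x 16 mm lying on the clamping board; origin at its underside; a bystander to be left alone
- stone: round painted pebble, 42 mm across, 16 mm high, lying on the clamping board; origin at its underside; a bystander to be left alone
- driver: screwdriver lying on the table; origin at its underside; a bystander to be left alone
- glue: white bottle 52 mm across, 130 mm tall, on the table; origin at its underside; a bystander to be left alone
- jar: glass jar 60 mm across, 70 mm tall, on the table; origin at its underside; a bystander to be left alone
- spare: second, smaller log slice 80 mm across, 20 mm thick, on the table, not clamped; origin at its underside; a bystander to be left alone
- mug: mug 72 mm across, 85 mm tall, on the table; origin at its underside; a bystander to be left alone

How it is judged:
By the outcome, as a careful person would: the job done as asked, in the order asked, and still so for the second after the job is handed in, with the robot touching nothing.
It also fails if it takes over 64 s, if anything falls off the work surface, if the arm or the gripper's body presses on something with over 40 N, if the wrist force passes 120 N, or if a joint passes its speed limit or range.

### The arm

A 6-joint arm with a two-finger parallel gripper is mounted at the origin on the work surface. World frame = base frame: x ahead of the robot, y to its left, z up, the work surface at z = 0. Lengths are in m, angles in degrees, forces in N, time in s.
With the tool pointing down it reaches from about 0.3 to 0.75 m from the base axis. Payload 8.5 kg.
Tool frame: the origin (TCP) lies at the very end of the fingers, on their centre line; the grasp point (between the pads) lies grasp_offset behind it (grasp_offset is the distance from the TCP to the grasp point, in m); x points along the fingers, z is the direction in which the jaws open and shut, and the axes are right-handed (so a half turn about x gives the same grasp; the last joint's range is limited). The gripper opens to 85 mm and grips with 20 to 120 N. Pads are 22 mm wide; open, the fingers measure 114 mm over their backs; the gripper's body (76 mm by 85 mm) begins 54 mm behind the grasp point. The pads swing forward as they close: fully open they stand 13 mm farther back than shut.
Start: joints at [-83.44, 21.807, 74.336, -0, 83.858, -12.336], TCP at [0.178, -0.52, 0.231] pointing down, gripper open.
Joint ranges: [-178.18, 178.18], [-50.72, 133.34], [12.68, 142.11], [-81.47, 261.47], [9.98, 163.14], [-165.26, 165.26]. Speed limits (degrees/s): [136.94, 136.94, 180, 180, 180, 180].

### API

Orientations are given as a 3x3 rotation matrix whose columns are the frame's x, y, z axes.
In Python, from rig import observe, get_image, close_job, recognise, grasp_offset gives the robot as it stands.
- The arm moves only by the tool drive_tool, never from a script. Its argument "targets" is a list that holds one entry, the list of rows, each a list of 7 numbers: the shift along the tool's x, y, z in units of 50 mm (1.0 is 50 mm), then the turn, a rotation vector about the tool's x, y, z in rad, then the opening, from -1 (shut) to 1 (fully open), so that 0 is half open. A call has 1 to 5 rows; each row shifts and turns the commanded pose from where the row before left it, along the tool's axes as they then stand; what a row does not reach is not made up. A row lasts 1/10 s, in which the tool goes at most 50 mm and 8.59 degrees, less where a joint would pass 70% of its speed; a pose out of reach is approached as far as the arm can. A call is refused whole if a number of a shift passes 1 or a number of a turn 0.15, either way. A call with a gripper value outside its range is refused whole. The fingers move at their own pace and stop on an object; "force" is the grip in N (left out, the last holds). Time passes only in rows, so rows that do not move let the fingers close. It gives the time, the measured TCP pose, the force and the opening at its end, in the units of the state.
- observe(): the state, without advancing time (a new reading comes with each control period).
- get_image(name): name is "side" or "top" or "wrist"; returns a dict with "image" (480x640x3 uint8, red, green, blue), "fx", "fy", "cx", "cy" (pixels), "rvec" (rotation vector, rad) and "tvec" (3), from world to camera coordinates, as OpenCV has them. Camera axes: x right, y down, z forward; pixel columns grow to the right and rows downward; lengths in m; the calibration is good to about 2 mm. A picture is of the moment at which its call begins. There is no depth.
- close_job(): hands the job in, once; it reports no verdict.
Trained networks look in a picture, given as the dict that the camera call returned (one of the last four; its "shot" number tells which), for a name from the list of things; names that differ only in an ending like _2 or _b are one class to them, and where a whole thing is asked for, a point or a joint stands for the part that bears it (a point fixed in the world has none). Each returns a list of dicts, best first, with "p" (0 to 1); they miss things now and then, are a little off and sometimes report something else, mostly with a low value. They report only what shows in the picture. A call takes as long as a camera call.
- recognise(label, picture): "at" ([column, row] as shares, 0 to 1, of the picture: columns of its width, rows of its height, amid what is visible of it).
The state is a dict: "time_s": time; "q": joint angles; "qvel": joint speeds; "joint_efforts": joint torques, N m; "position": TCP position; "tool_rot": TCP orientation; "ft_force": force on the tool from outside, world axes, zero at the start; "wrist_torque": the same for the moment, N m; "grip_width": finger opening in m.
Only numpy, scipy, OpenCV 4.12 (cv2) and the standard library are available. Lean on these libraries where they do the work, as an engineer would, in place of code of your own. Each camera call takes 0.05 s, during which the arm holds its last target.

## Working session

There is one attempt and no reset: what is moved stays moved. The work goes in short steps, Python scripts to look and compute and a tool call to move; the robot and the scene stay as the last step left them, time stands still between calls to the robot, and variables do not carry over. Pictures are saved under pics/ and viewed, and the job is handed in when it is done.

Besides the shell and the picture viewer there is one more tool, called after ">>>" by a JSON object that holds its "op" and its "data". drive_tool: Moves the arm, as the interface text tells. Its arguments: {"type":"object","properties":{"targets":{"type":"array"},"force":{"type":"number"}},"required":["targets"]}

```bash
ls; mkdir -p pics
python3 - <<'E'
from rig import *
import cv2,rig
print(observe(), grasp_offset)
for n in ["top","side","wrist"]:
    d=get_image(n); cv2.imwrite(f"pics/{n}0.png",d["image"][:,:,::-1]); print(n,{k:v for k,v in d.items() if k!="image"})
E
```

```text
pics
{'time_s': 0.0, 'q': array([-8.34384004e+01,  2.18409390e+01,  7.43839547e+01,  4.03324017e-04,
        8.38602907e+01, -1.23354111e+01]), 'qvel': array([ 0.01497303, -0.09164399, -0.04976219, -0.07111673,  0.03486897,
       -0.08860698]), 'joint_efforts': array([-9.07908652e-04, -4.48461556e+01, -2.31287241e+01, -2.34106637e-04,
        4.70869476e-03,  5.02844102e-06]), 'position': array([ 0.17809564, -0.52005368,  0.23071697]), 'tool_rot': array([[-1.62939778e-04,  9.46102529e-01,  3.23867223e-01],
       [ 1.47781052e-03,  3.23867102e-01, -9.46101430e-01],
       [-9.99998895e-01,  3.24456831e-04, -1.45093110e-03]]), 'ft_force': array([-0.3492393 ,  0.66802685,  0.42437936]), 'wrist_torque': array([0.01518315, 0.01910681, 0.06399834]), 'grip_width': 0.08540868687394026} 0.0187
top {'fx': 542.7735375649414, 'fy': 542.7735375649414, 'cx': 313.44576857663935, 'cy': 247.38708753937496, 'rvec': array([ 2.14455003, -2.12181675,  0.1584315 ]), 'tvec': array([-0.02122184,  0.57541804,  1.18490306]), 'shot': 1}
side {'fx': 544.086476522582, 'fy': 544.086476522582, 'cx': 316.1566823242128, 'cy': 227.53719151871297, 'rvec': array([ 2.38564544, -0.3330354 ,  0.11285309]), 'tvec': array([-0.5433892 ,  0.15877763,  1.32831976]), 'shot': 2}
wrist {'fx': 413.2558312753935, 'fy': 413.2558312753935, 'cx': 318.28891120565095, 'cy': 239.96556385933434, 'rvec': array([-2.33706617,  1.67145274,  0.26849101]), 'tvec': array([-0.54853695, -0.03883448,  0.38025843]), 'shot': 3}
```

View pics/top0.png

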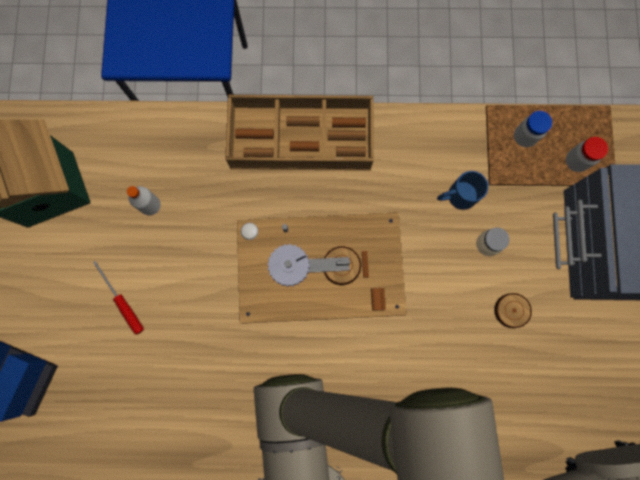

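View pics/side0.png

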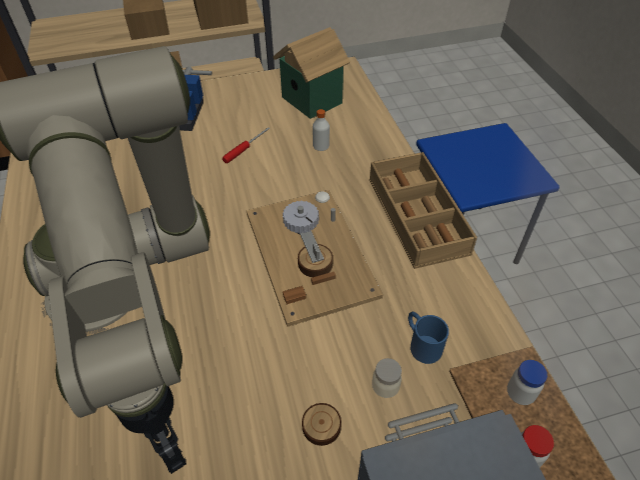

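View pics/wrist0.png

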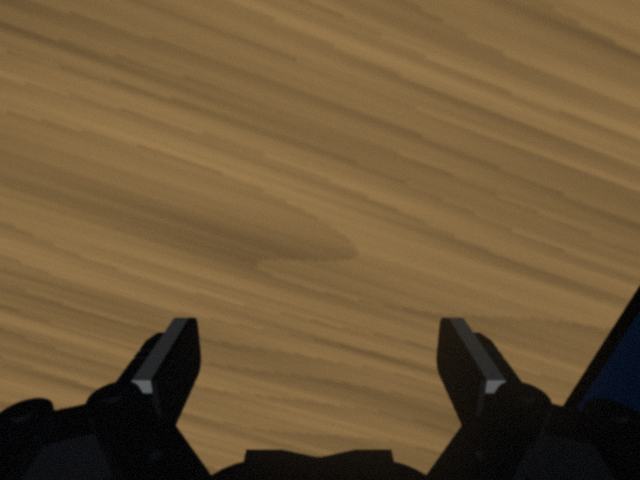

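The top view shows the nut at about (288,265), the strap running right to its tab at about (342,264), and the line on the nut at about (300,259). Next I'll measure these more finely.

```bash
cat > h.py <<'E'
import numpy as np,cv2
from rig import *
def cam(d):
    R=cv2.Rodrigues(np.array(d["rvec"]))[0];K=np.array([[d["fx"],0,d["cx"]],[0,d["fy"],d["cy"]],[0,0,1]]);return K,R,np.array(d["tvec"])
def ray(d,u,v):
    K,R,t=cam(d);return -R.T@t,R.T@np.linalg.inv(K)@np.array([u,v,1.])
def atz(d,u,v,z):
    c,r=ray(d,u,v);return c+r*(z-c[2])/r[2]
def proj(d,P):
    return cv2.projectPoints(np.atleast_2d(np.array(P,float)),np.array(d["rvec"]),np.array(d["tvec"]),cam(d)[0],None)[0][:,0]
def rec(l,d):
    return [(round(o["p"],2),round(o["at"][0]*640,1),round(o["at"][1]*480,1)) for o in recognise(l,d)[:2]]
def save(d,name,crop=None,k=1):
    im=d["image"][:,:,::-1]
    if crop: x0,y0,x1,y1=crop; im=im[y0:y1,x0:x1]
    if k!=1: im=cv2.resize(im,None,fx=k,fy=k,interpolation=cv2.INTER_CUBIC)
    cv2.imwrite("pics/"+name+".png",im)
E
python3 - <<'E'
from h import *
import pickle
d=get_image("top"); s=get_image("side")
save(d,"topc",(225,200,415,335),4); save(s,"sidec",(240,170,390,325),4)
pickle.dump((d,s),open("im0.pkl","wb"))
for n,z in [("nut_top",.083),("tab",.066),("stone",.03),("offcut",.03),("slice",.0435),("jig",.018),("glue",.07),("jar",.04),("mug",.04),("spare",.02),("driver",.01)]:
    for i,q in (("top",d),("side",s)):
        r=rec(n,q); print(n,i,r, atz(q,r[0][1],r[0][2],z).round(4) if r else None)
E
```

```text
nut_top top [(0.78, 289.3, 265.6), (0.2, 514.0, 309.1)] [0.5288 0.0368 0.083 ]
nut_top side [(0.91, 299.2, 217.3)] [0.5284 0.0273 0.083 ]
tab top [(0.65, 328.4, 262.9)] [ 0.5378 -0.0489  0.066 ]
tab side [(0.89, 314.7, 244.8), (0.65, 299.8, 215.7)] [ 0.5453 -0.0575  0.066 ]
stone top [] None
stone side [(0.54, 324.1, 199.5)] [0.6215 0.1219 0.03  ]
offcut top [(0.72, 377.1, 299.2)] [ 0.461  -0.1601  0.03  ]
offcut side [(0.82, 294.2, 293.5)] [ 0.4662 -0.1595  0.03  ]
slice top [(0.81, 341.7, 270.6), (0.31, 123.6, 308.3)] [ 0.5236 -0.0794  0.0435]
slice side [(0.65, 318.2, 264.0)] [ 0.5419 -0.1004  0.0435]
jig top [(0.55, 250.8, 232.3)] [0.6143 0.1318 0.018 ]
jig side [(0.9, 310.9, 256.0)] [ 0.5364 -0.0511  0.018 ]
glue top [(0.91, 144.4, 201.7)] [0.6726 0.368  0.07  ]
glue side [(0.9, 322.8, 130.5)] [0.6883 0.3658 0.07  ]
jar top [(0.75, 492.7, 243.6)] [ 0.5893 -0.4224  0.04  ]
jar side [(0.7, 386.8, 375.5)] [ 0.5993 -0.4206  0.04  ]
mug top [(0.87, 466.5, 193.4), (0.52, 250.3, 232.6)] [ 0.7063 -0.3669  0.04  ]
mug side [(0.71, 428.7, 341.3)] [ 0.7151 -0.3701  0.04  ]
spare top [(0.67, 509.4, 311.8), (0.46, 314.8, 266.6)] [ 0.4364 -0.4601  0.02  ]
spare side [(0.62, 322.8, 424.9)] [ 0.4449 -0.4764  0.02  ]
driver top [(0.72, 378.0, 298.5), (0.69, 124.4, 308.4)] [ 0.4639 -0.1643  0.01  ]
driver side [(0.61, 235.9, 149.9)] [0.4274 0.424  0.01  ]
```

View pics/topc.png

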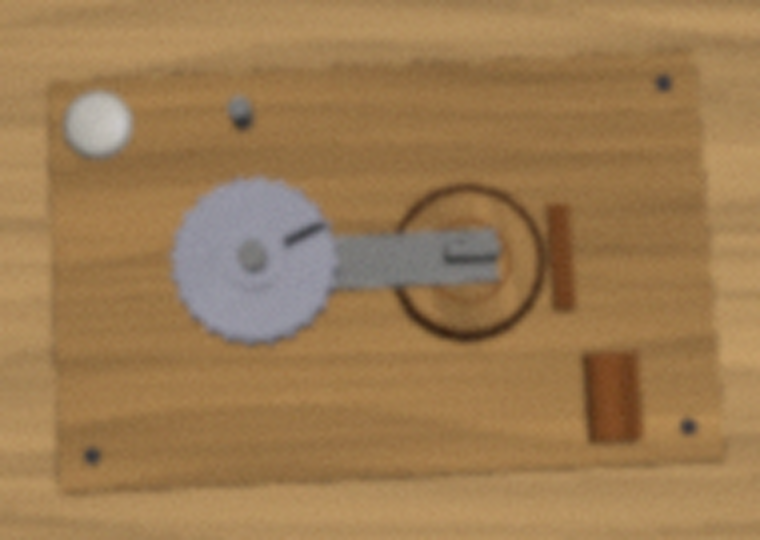

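View pics/sidec.png

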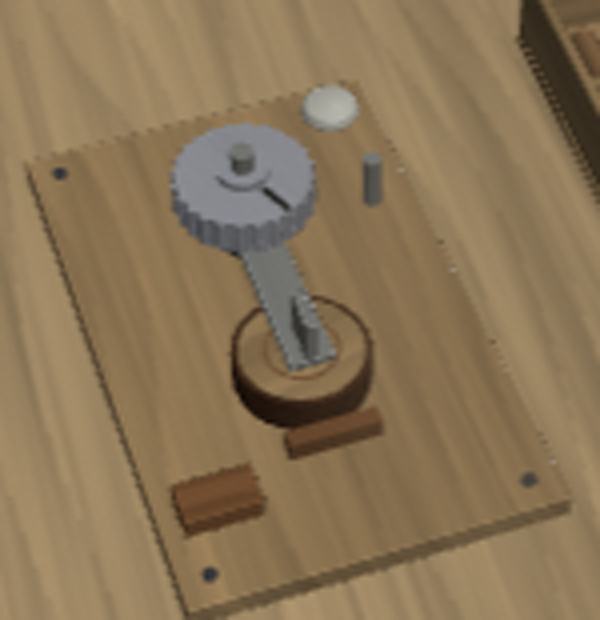

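The crops show the board corners, the nut disc centre (top crop about (253,260)), the stop pin, and a fence strip beside the slice. I'll fit the jig pose from these.

```bash
cat > fit.py <<'E'
from h import *
import pickle
from scipy.optimize import least_squares
d,s=pickle.load(open("im0.pkl","rb"))
c=lambda l,o:np.array(l,float)/4+o
# board corners (+x+y),(+x-y),(-x-y),(-x+y)
J=np.array([[.12,.19,.018],[.12,-.19,.018],[-.12,-.19,.018],[-.12,.19,.018],[0,.07,.083],[0,.07,.102],[.09,.076,.058]])
T=c([[48,85],[697,58],[723,462],[63,492],[253,260],[252,254],[240,102]],[225,200])
S=c([[355,85],[570,503],[188,612],[28,163],[246,183],[242,150],[373,158]],[240,170])
def W(p,J=J):
    a=p[2];return J@np.array([[np.cos(a),np.sin(a),0],[-np.sin(a),np.cos(a),0],[0,0,1]])+[p[0],p[1],0]
for nm,sel in (("top",[(d,T)]),("side",[(s,S)]),("both",[(d,T),(s,S)])):
    f=lambda p:np.concatenate([(proj(q,W(p))-O).ravel() for q,O in sel])
    r=least_squares(f,[.53,-.05,0],loss="soft_l1"); p=r.x
    print(nm,p.round(4),np.degrees(p[2]).round(2),"nut",W(p)[4].round(4)); print(f(p).reshape(-1,2).round(1).tolist())
l=[atz(d,*(np.array(q)/4+[225,200]),.083) for q in ((286,243),(325,225))]; print(l)
l=[atz(s,*(np.array(q)/4+[240,170]),.083) for q in ((265,188),(288,208))]; print(l)
E
python3 fit.py
```

```text
top [ 0.5341 -0.0313  0.0545] 3.13 nut [0.5303 0.0386 0.083 ]
[[0.0, -1.4], [-0.0, -1.8], [0.7, 0.4], [-1.5, 0.2], [0.2, -0.1], [0.0, 0.3], [0.0, 1.4]]
side [ 0.5398 -0.0314  0.0541] 3.1 nut [0.536  0.0385 0.083 ]
[[0.6, -1.0], [0.8, -0.5], [-0.6, 0.7], [-0.5, -0.2], [-0.5, -2.1], [0.3, 0.9], [0.1, 0.9]]
both [ 0.5367 -0.0315  0.0546] 3.13 nut [0.5329 0.0384 0.083 ]
[[0.2, -2.5], [0.0, -2.9], [0.7, -0.8], [-1.4, -0.9], [0.4, -1.3], [0.1, -0.9], [0.1, 0.3], [-0.5, -0.8], [-0.4, -0.2], [-1.9, 1.1], [-1.6, 0.1], [-1.7, -1.9], [-0.9, 1.2], [-1.0, 1.2]]
[array([0.5396358 , 0.02123637, 0.083     ]), array([5.49805463e-01, 1.28562015e-05, 8.30000000e-02])]
[array([0.54582081, 0.02335753, 0.083     ]), array([0.55522968, 0.00268019, 0.083     ])]
```

Run:
```python
from h import *
o=observe();d=get_image("wrist")
K,R,t=cam(d);c=-R.T@t;Rt=o["tool_rot"]
print("cam in tool",Rt.T@(c-o["position"]),"cam axes in tool (cols)\n",(Rt.T@R.T).round(3))
```

```text
cam in tool [-0.14176429  0.08077692 -0.00066115] cam axes in tool (cols)
 [[ 0.    -0.311  0.95 ]
 [-0.001 -0.95  -0.311]
 [ 1.    -0.001 -0.001]]
```

>>> {"op": "drive_tool", "data": {"targets": [[[0,0.9,-0.4,0,0,0,-1],[0,0.9,-0.4,0,0,0,-1],[0,0.9,-0.4,0,0,0,-1],[0,0.9,-0.4,0,0,0,-1],[0,0.9,-0.4,0,0,0,-1]]]}}

```text
time_s: 1.9
position: [0.3597, -0.3514, 0.2315]
tool_rot: [[0.0, 0.946, 0.323], [-0.0, 0.323, -0.946], [-1.0, 0.0, 0.0]]
ft_force: [0.3, -1.3, 0.6]
grip_width: 0.0122
```

>>> {"op": "drive_tool", "data": {"targets": [[[0,0.52,-0.8,0,0,0,-1],[0,0.52,-0.8,0,0,0,-1],[0,0.52,-0.8,0,0,0,-1],[0,0.52,-0.8,0,0,0,-1],[0,0.52,-0.8,0,0,0,-1]]]}}

```text
time_s: 2.4
position: [0.4169, -0.1197, 0.2316]
tool_rot: [[0.001, 0.946, 0.324], [-0.0, 0.324, -0.946], [-1.0, 0.0, 0.0]]
ft_force: [0.9, -0.3, 0.7]
grip_width: -0.0001
```

>>> {"op": "drive_tool", "data": {"targets": [[[0,0.52,-0.8,0,0,0,-1],[0,0.52,-0.8,0,0,0,-1],[0,0.52,-0.8,0,0,0,-1],[0,0,0,0,0,0,-1],[0,0,0,0,0,0,-1]]]}}

```text
time_s: 2.9
position: [0.4518, 0.018, 0.2313]
tool_rot: [[0.0, 0.945, 0.326], [-0.0, 0.326, -0.945], [-1.0, -0.0, 0.0]]
ft_force: [0.2, -0.8, -0.7]
grip_width: -0.0001
```

Run:
```python
from h import *
import pickle
o=observe();d=get_image("wrist");save(d,"w1");pickle.dump((o,d),open("w1.pkl","wb"));print(o["position"],o["q"],o["ft_force"],o["time_s"],o["grip_width"])
```

```text
[0.45176186 0.01801904 0.23132845] [-1.27699626e+01  1.19488171e+01  8.88204040e+01 -1.59593137e-02
  7.92243040e+01  5.81871015e+01] [ 0.24676342 -0.80006421 -0.69188091] 2.9 -0.0001064510550105461
```

View pics/w1.png

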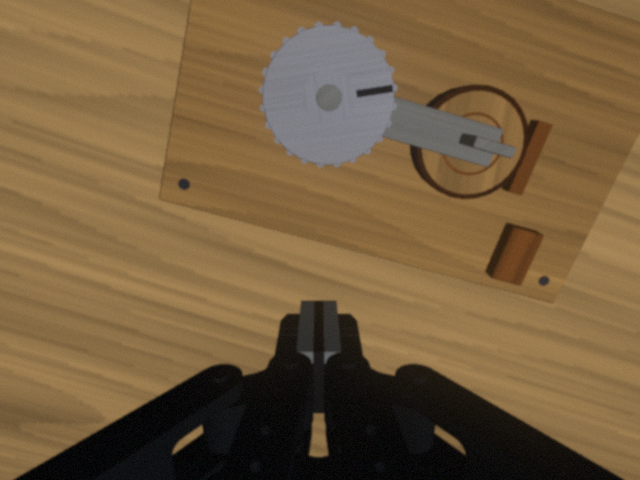

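Run:
```python
from h import *
import pickle
o,d=pickle.load(open("w1.pkl","rb"))
n=atz(d,329,94,.083);print("nut",n)
for e in [(261,94),(397,94),(329,22),(329,166)]:
    p=atz(d,*e,.083);print(np.linalg.norm(p-n))
print("stud",atz(d,329,97,.102))
a,b=atz(d,357,94,.083),atz(d,392,89,.083);print("line",a,b,np.degrees(np.arctan2((b-a)[0],-(b-a)[1])),np.degrees(np.arctan2((b-n)[0],-(b-n)[1])))
for e in [(191,0),(160,200),(554,302)]: print("board",atz(d,*e,.018))
A,B=atz(d,160,200,.018),atz(d,554,302,.018);v=B-A;print(np.degrees(np.arctan2(v[0],-v[1])),np.linalg.norm(v))
# strap edges at z .0505
for p,q in [((397,98),(501,128)),((387,138),(492,166))]:
    A,B=atz(d,*p,.0505),atz(d,*q,.0505);v=B-A;print("strap",np.degrees(np.arctan2(v[0],-v[1])),A,B)
```

```text
nut [0.53649471 0.04055176 0.083     ]
0.0450177863865971
0.04501561411657961
0.042769273799270785
0.04738083708056826
stud [0.53427774 0.04026197 0.102     ]
line [0.54252606 0.02302435 0.083     ] [0.55295039 0.00229113 0.083     ] 26.69251525482006 23.272272856140383
board [0.56781673 0.16110141 0.018     ]
board [0.40760505 0.15041941 0.018     ]
board [ 0.43214537 -0.22485641  0.018     ]
3.741401510234655 0.3760773353929459
strap 3.9592425662347486 [ 0.55116604 -0.00834936  0.0505    ] [ 0.55686547 -0.09069679  0.0505    ]
strap 4.620161837990005 [ 0.52206171 -0.01213097  0.0505    ] [ 0.52892619 -0.0970745   0.0505    ]
```

>>> {"op": "drive_tool", "data": {"targets": [[[0.8,0,0.03,0,0,0,-1],[0.8,0,0.03,0,0,0,-1],[0.8,0,0.04,0,0,0,-1],[0.88,0,0,0,0,0,-1],[0,0.2,0,0,0,0,-1]]]}}

```text
time_s: 3.45
position: [0.4598, 0.0147, 0.0638]
tool_rot: [[-0.01, 0.947, 0.321], [0.002, 0.321, -0.947], [-1.0, -0.009, -0.005]]
ft_force: [0.0, 1.0, 1.0]
grip_width: -0.0001
```

>>> {"op": "drive_tool", "data": {"targets": [[[0,0.1,0,0,0,0,-1],[0,0.06,0,0,0,0,-1],[0,0,0,0,0,0,-1]]]}}

```text
time_s: 3.75
position: [0.4718, 0.0181, 0.0691]
tool_rot: [[0.004, 0.946, 0.324], [-0.001, 0.324, -0.946], [-1.0, 0.003, 0.002]]
ft_force: [-0.8, 0.7, -0.2]
grip_width: -0.0001
```

Run:
```python
from h import *
import pickle
o=observe();d=get_image("wrist");save(d,"w2");pickle.dump((o,d),open("w2.pkl","wb"));print(o["position"],o["ft_force"],o["time_s"])
```

```text
[0.47180333 0.01807487 0.069115  ] [-0.76399381  0.73396813 -0.16152767] 3.75
```

View pics/w2.png

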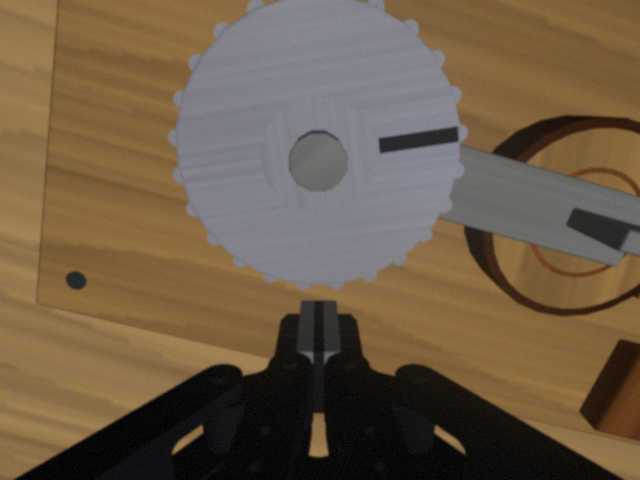

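The wrist view shows the nut disc centred near (319,143), the line pointing right at about (420,140), and the fingertip just short of the rim at (318,300).

```bash
cat > meas.py <<'E'
from h import *
from scipy.optimize import least_squares
def nutfit(d,zt,n0):
    # fit projected disc circle radius 46.5 to edge: maximise separation by colour mask
    im=d["image"].astype(int); m=((im[:,:,2]-im[:,:,0])>5).astype(float) # bluish nut
    m=cv2.GaussianBlur(m,(0,0),1.5)
    th=np.linspace(0,2*np.pi,180,endpoint=False)
    def samp(p,r):
        q=proj(d,np.c_[p[0]+r*np.cos(th),p[1]+r*np.sin(th),np.full(180,zt)]).astype(np.float32)
        return cv2.remap(m.astype(np.float32),q[None,:,0],q[None,:,1],cv2.INTER_LINEAR,borderValue=np.nan)[0]
    rs=np.arange(.036,.056,.0005)
    p=np.array(n0,float)
    for _ in range(6):
        V=np.array([samp(p,r) for r in rs]) # r x th
        ok=~np.isnan(V).any(0)&(V[0]>.6)&(V[-1]<.4)
        e=np.array([rs[np.argmax(V[:,k]<.5)] for k in np.where(ok)[0]]);t=th[ok]
        A=np.c_[np.cos(t),np.sin(t),np.ones(len(t))];s=least_squares(lambda x:A@x-e,[0,0,.0475],loss="soft_l1",f_scale=.001).x
        p+=s[:2]
    return p,s[2],len(t)
def lineang(d,zt,p):
    g=cv2.cvtColor(d["image"],cv2.COLOR_RGB2GRAY).astype(np.float32)
    th=np.radians(np.arange(0,360,.5));acc=[]
    rr=np.linspace(.022,.040,30)
    P=np.array([[p[0]+r*np.cos(t),p[1]+r*np.sin(t),zt] for t in th for r in rr])
    q=proj(d,P).astype(np.float32)
    v=cv2.remap(g,q[None,:,0],q[None,:,1],cv2.INTER_LINEAR,borderValue=255)[0].reshape(len(th),-1)
    frac=(v<75).mean(1); w=np.where(frac>.5,frac,0)
    z=(w*np.exp(1j*th)).sum()
    return np.degrees(np.angle(z)),w.max(),(w>0).sum()/2
def rel(o,n):
    r=o["tool_rot"].T@np.array([n[0]-o["position"][0],n[1]-o["position"][1],0]);return r[1:]*1000
E
python3 - <<'E'
from meas import *
import pickle
o,d=pickle.load(open("w2.pkl","rb"))
n,r,k=nutfit(d,.0825,[.5345,.0395]);print(n,r,k,"rel y z mm",rel(o,n));print(lineang(d,.0825,n))
A,B=atz(d,463,148,.0505),atz(d,600,184,.0505)
for p,q in [((466,148),(640,192)),((443,217),(622,265))]:
    A,B=atz(d,*p,.0505),atz(d,*q,.0505);v=B-A;print("strap",np.degrees(np.arctan2(v[1],v[0])),A,B)
E
```

```text
[0.53442353 0.04049072] 0.04355644388306434 134 rel y z mm [66.50456013 -0.9257229 ]
(np.float64(-63.24266237402934), np.float64(1.0), np.float64(8.0))
strap -84.72466507751183 [ 0.55140663 -0.01345064  0.0505    ] [ 0.55807716 -0.08569489  0.0505    ]
strap -86.27655965902555 [ 0.52367563 -0.01631221  0.0505    ] [ 0.52883281 -0.09555849  0.0505    ]
```

>>> {"op": "drive_tool", "data": {"targets": [[[0,0.08,0,0,0,0,-1],[0,0.02,0,0,0,0,-1],[0,0,0,0,0,0,-1]]]}}

```text
time_s: 4.1
position: [0.4753, 0.02, 0.0676]
tool_rot: [[0.0, 0.946, 0.324], [-0.0, 0.324, -0.946], [-1.0, 0.0, 0.0]]
ft_force: [0.0, -0.2, -0.4]
grip_width: 0.0004
```

>>> {"op": "drive_tool", "data": {"targets": [[[0,0.04,0,0,0,0,-1],[0,0,0,0,0,0,-1]]]}}

```text
time_s: 4.3
position: [0.4772, 0.0206, 0.0673]
tool_rot: [[0.0, 0.946, 0.324], [-0.0, 0.324, -0.946], [-1.0, 0.0, 0.0]]
ft_force: [-0.3, 0.1, -0.8]
grip_width: -0.0001
```

>>> {"op": "drive_tool", "data": {"targets": [[[0,0.04,0,0,0,0,-1],[0,0,0,0,0,0,-1]]]}}

```text
time_s: 4.5
position: [0.4791, 0.0213, 0.0673]
tool_rot: [[0.0, 0.946, 0.324], [0.0, 0.324, -0.946], [-1.0, 0.0, -0.0]]
ft_force: [0.3, -0.2, 0.5]
grip_width: 0.0001
```

>>> {"op": "drive_tool", "data": {"targets": [[[0,0.04,0,0,0,0,-1],[0,0,0,0,0,0,-1]]]}}

```text
time_s: 4.7
position: [0.4795, 0.0218, 0.0672]
tool_rot: [[-0.004, 0.946, 0.324], [-0.0, 0.324, -0.946], [-1.0, -0.003, -0.001]]
ft_force: [-6.9, -2.3, 3.7]
grip_width: 0.0001
```

```bash
cat > path.py <<'E'
import numpy as np
def path(s,a,b,Rf,Rc):
    """finger centre (u,w) rel nut for rim travel s (mm); s=0 at left face, w=0"""
    R=47.5;q=R*np.pi/2
    segs=[("f",0,b)]
    for k in range(12): segs+=[("c",k,q),("f",(k+1)%4,2*(a if k%2==0 else b))]
    for i,(t,k,L) in enumerate(segs):
        if s<=L or i==len(segs)-1: break
        s-=L
    f=s/L
    k=k%4
    if t=="f":
        h=L/2 if i else b; x=(h-s) if i else -s   # coordinate along cw tangent
        n=[np.array([-1,0]),np.array([0,-1]),np.array([1,0]),np.array([0,1])][k]
        tan=np.array([-n[1],n[0]]); hn=a if k%2==0 else b
        return n*(Rf+hn)-tan*x
    ph=np.pi+k*np.pi/2+f*np.pi/2
    c=[np.array([a,b]),np.array([-a,b]),np.array([-a,-b]),np.array([a,-b])][k]
    return Rc*np.array([np.cos(ph),np.sin(ph)])-c
def rows(s0,ds,n,a,b,Rf,Rc,start=None):
    c=np.array(start if start is not None else path(s0,a,b,Rf,Rc));out=[]
    for i in range(1,n+1):
        g=path(s0+ds*i,a,b,Rf,Rc);d=np.round((g-c)/50,2);c=c+d*50;out.append((round(float(d[0]),2),round(float(-d[1]),2)))
    return out,c.round(2)
E
python3 - <<'E'
from path import *
r,c=rows(0.9,8,60,11,8,46.8,46.3,start=[-58,-.9])
for i in range(0,60,5): print(i//5,r[i:i+5],path(.9+8*(i+5),11,8,46.8,46.3).round(1))
E
```

```text
0 [(0.01, 0.16), (0.02, 0.15), (0.04, 0.15), (0.07, 0.15), (0.09, 0.12)] [-46.6 -37.6]
1 [(0.11, 0.11), (0.12, 0.1), (0.14, 0.06), (0.15, 0.05), (0.16, 0.02)] [-12.7 -54.3]
2 [(0.16, 0.01), (0.16, -0.0), (0.16, -0.01), (0.15, -0.02), (0.15, -0.04)] [ 26.6 -51.6]
3 [(0.14, -0.06), (0.13, -0.09), (0.11, -0.11), (0.1, -0.12), (0.07, -0.14)] [ 53.9 -25.4]
4 [(0.04, -0.15), (0.02, -0.15), (0.02, -0.16), (-0.0, -0.16), (-0.02, -0.16)] [57.  13.5]
5 [(-0.03, -0.15), (-0.06, -0.15), (-0.08, -0.13), (-0.1, -0.12), (-0.12, -0.1)] [37.5 46. ]
6 [(-0.13, -0.08), (-0.15, -0.05), (-0.15, -0.03), (-0.16, -0.01), (-0.16, -0.0)] [-0.1 54.8]
7 [(-0.16, -0.0), (-0.16, 0.01), (-0.15, 0.03), (-0.15, 0.06), (-0.13, 0.07)] [-37.6  45.9]
8 [(-0.12, 0.1), (-0.1, 0.12), (-0.08, 0.14), (-0.06, 0.14), (-0.03, 0.15)] [-57.   13.4]
9 [(-0.02, 0.16), (0.0, 0.16), (0.02, 0.16), (0.02, 0.15), (0.04, 0.15)] [-53.9 -25.5]
10 [(0.07, 0.14), (0.1, 0.13), (0.11, 0.1), (0.13, 0.09), (0.14, 0.06)] [-26.5 -51.6]
11 [(0.15, 0.04), (0.16, 0.02), (0.16, 0.01), (0.16, -0.0), (0.16, -0.01)] [ 12.8 -54.3]
```

>>> {"op": "drive_tool", "data": {"targets": [[[0,0.01,0.16,0,0,0,-1],[0,0.02,0.15,0,0,0,-1],[0,0.04,0.15,0,0,0,-1],[0,0.07,0.15,0,0,0,-1],[0,0.09,0.12,0,0,0,-1]]]}}

```text
time_s: 5.2
position: [0.5028, -0.0098, 0.0674]
tool_rot: [[-0.002, 0.946, 0.324], [-0.001, 0.324, -0.946], [-1.0, -0.003, 0.0]]
ft_force: [-5.2, -5.0, 4.0]
grip_width: 0.0001
```

```bash
cat > look.py <<'E'
from meas import *
import sys
o=observe();d=get_image("wrist");save(d,sys.argv[1])
N=np.array([.5349,.0406])
n,r,k=nutfit(d,.0825,N)
print("t",o["time_s"],"rel",rel(o,N).round(1),"F",o["ft_force"].round(1),"fit",n.round(4),r.round(4),k,"line",lineang(d,.0825,n if k>40 and np.linalg.norm(n-N)<.006 else N))
E
python3 look.py w3
```

```text
t 5.2 rel [ 46.7 -37.2] F [-5.2 -5.   4. ] fit [0.5348 0.04  ] 0.044 176 line (np.float64(-12.546515662038678), np.float64(1.0), np.float64(7.5))
```

View pics/w3.png

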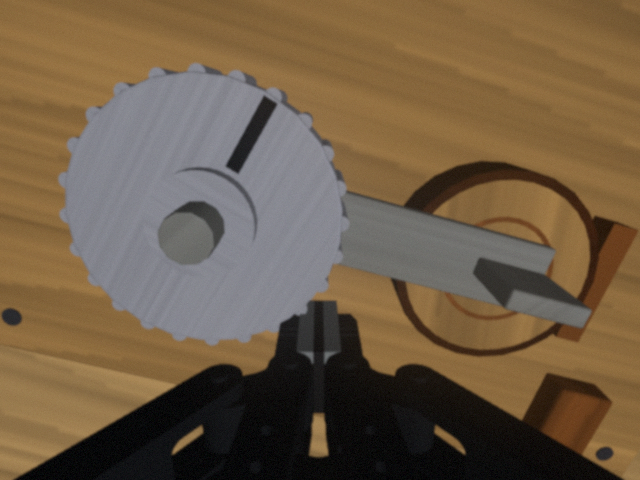

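>>> {"op": "drive_tool", "data": {"targets": [[[0,0.11,0.11,0,0,0,-1],[0,0.12,0.1,0,0,0,-1],[0,0.14,0.06,0,0,0,-1],[-0.02,0.15,0.05,0,0,0,-1],[0,0.16,0.02,0,0,0,-1]]]}}

```text
time_s: 5.75
position: [0.542, -0.0174, 0.0684]
tool_rot: [[0.001, 0.946, 0.324], [-0.006, 0.324, -0.946], [-1.0, -0.001, 0.006]]
ft_force: [1.1, -19.7, -2.8]
grip_width: -0.0001
```

```bash
python3 look.py w4
```

```text
t 5.75 rel [ 12.  -57.2] F [  1.1 -19.7  -2.8] fit [0.536  0.0407] 0.0442 126 line (np.float64(-131.82079263318184), np.float64(1.0), np.float64(49.5))
```

View pics/w4.png

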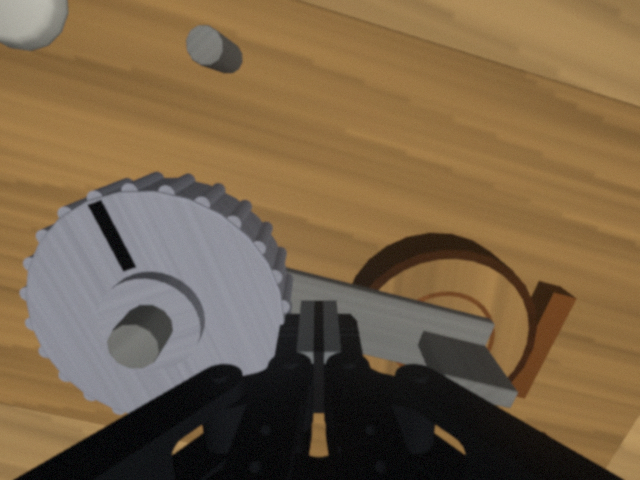

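```bash
sed -i 's/borderValue=255)\[0\].reshape(len(th),-1)/borderValue=255)[0]; v[(q[:,1]>295)\&(np.abs(q[:,0]-320)<30+1.6*(q[:,1]-295))]=255; v=v.reshape(len(th),-1)/' meas.py
python3 - <<'E'
from path import *
for s in (82,83,84): print(path(s,11,10,46.8,46.3))
r,c=rows(83,8,60,11,10,46.8,46.3,start=[-12.7,-54.3])
for i in range(0,60,5): print(i//5,r[i:i+5],path(83+8*(i+5),11,10,46.8,46.3).round(1))
E
```

```text
[-13.54553315 -56.22997146]
[-12.5717784  -56.27331318]
[-11.59732704 -56.29614671]
0 [(0.16, 0.05), (0.16, -0.0), (0.16, -0.01), (0.16, -0.01), (0.15, -0.04)] [ 26.7 -53.6]
1 [(0.14, -0.07), (0.13, -0.09), (0.11, -0.11), (0.09, -0.12), (0.07, -0.14)] [ 53.9 -27.3]
2 [(0.05, -0.15), (0.02, -0.15), (0.01, -0.16), (-0.0, -0.16), (-0.01, -0.16)] [57.3 11.7]
3 [(-0.02, -0.16), (-0.04, -0.14), (-0.07, -0.14), (-0.09, -0.13), (-0.12, -0.11)] [40.5 45.7]
4 [(-0.12, -0.09), (-0.14, -0.06), (-0.15, -0.05), (-0.16, -0.01), (-0.16, -0.01)] [ 3.8 56.8]
5 [(-0.16, -0.0), (-0.16, 0.01), (-0.15, 0.02), (-0.15, 0.04), (-0.14, 0.06)] [-34.4  50. ]
6 [(-0.13, 0.09), (-0.11, 0.11), (-0.09, 0.13), (-0.07, 0.14), (-0.04, 0.15)] [-56.4  19.2]
7 [(-0.02, 0.16), (-0.01, 0.15), (-0.0, 0.16), (0.01, 0.16), (0.02, 0.16)] [-56.2 -20.2]
8 [(0.05, 0.15), (0.07, 0.14), (0.09, 0.12), (0.12, 0.11), (0.12, 0.08)] [-33.5 -50.5]
9 [(0.15, 0.07), (0.15, 0.04), (0.15, 0.01), (0.16, 0.01), (0.16, -0.0)] [  4.9 -56.8]
10 [(0.16, -0.01), (0.16, -0.02), (0.15, -0.05), (0.13, -0.06), (0.13, -0.1)] [ 41.3 -45. ]
11 [(0.11, -0.11), (0.09, -0.13), (0.06, -0.14), (0.04, -0.15), (0.02, -0.15)] [ 57.3 -10.7]
```

>>> {"op": "drive_tool", "data": {"targets": [[[0,0.16,0.05,0,0,0,-1],[0,0.16,0,0,0,0,-1],[0,0.16,-0.01,0,0,0,-1],[0,0.16,-0.01,0,0,0,-1],[-0.02,0.15,-0.04,0,0,0,-1]]]}}

```text
time_s: 6.3
position: [0.5787, -0.0007, 0.0692]
tool_rot: [[-0.001, 0.946, 0.324], [-0.0, 0.324, -0.946], [-1.0, -0.001, -0.0]]
ft_force: [-0.9, -1.5, 0.7]
grip_width: 0.0
```

```bash
python3 look.py w5
```

```text
t 6.3 rel [-28.1 -53.2] F [-0.9 -1.5  0.7] fit [0.5366 0.0413] 0.0437 83 line (np.float64(86.95594091673148), np.float64(1.0), np.float64(9.0))
```

View pics/w5.png

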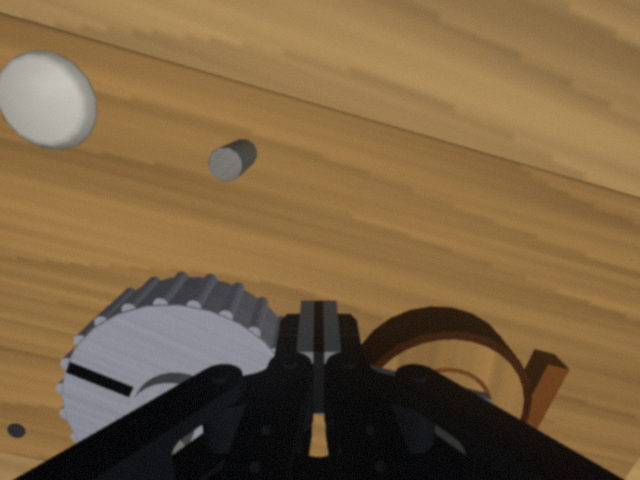

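Run:
```python
from path import *
r,c=rows(123,8,60,11,10,46.5,45,start=[26.7,-53.6])
for i in range(0,60,5): print(i//5,r[i:i+5],path(123+8*(i+5),11,10,46.5,45).round(1))
```

```text
0 [(0.13, -0.09), (0.12, -0.08), (0.11, -0.11), (0.09, -0.12), (0.07, -0.14)] [ 52.7 -26.8]
1 [(0.05, -0.14), (0.02, -0.15), (0.03, -0.16), (-0.0, -0.16), (-0.03, -0.16)] [56.  11.7]
2 [(-0.02, -0.15), (-0.05, -0.14), (-0.06, -0.14), (-0.09, -0.12), (-0.11, -0.11)] [39.7 44.7]
3 [(-0.12, -0.08), (-0.14, -0.07), (-0.15, -0.04), (-0.15, -0.01), (-0.16, -0.03)] [ 3.8 56.5]
4 [(-0.16, -0.0), (-0.16, 0.03), (-0.15, 0.01), (-0.14, 0.05), (-0.14, 0.06)] [-33.7  48.8]
5 [(-0.12, 0.09), (-0.11, 0.11), (-0.09, 0.12), (-0.06, 0.13), (-0.05, 0.15)] [-55.1  18.9]
6 [(-0.01, 0.15), (-0.03, 0.16), (-0.0, 0.16), (0.03, 0.16), (0.02, 0.15)] [-54.9 -19.9]
7 [(0.04, 0.14), (0.07, 0.14), (0.09, 0.12), (0.11, 0.1), (0.13, 0.08)] [-32.8 -49.3]
8 [(0.14, 0.07), (0.14, 0.04), (0.15, 0.01), (0.16, 0.03), (0.16, -0.0)] [  4.9 -56.5]
9 [(0.16, -0.03), (0.15, -0.02), (0.15, -0.05), (0.13, -0.06), (0.13, -0.09)] [ 40.5 -44. ]
10 [(0.1, -0.11), (0.09, -0.13), (0.06, -0.13), (0.04, -0.15), (0.02, -0.15)] [ 56.  -10.6]
11 [(0.03, -0.16), (-0.0, -0.16), (-0.04, -0.15), (-0.02, -0.15), (-0.05, -0.15)] [52.3 27.8]
```

>>> {"op": "drive_tool", "data": {"targets": [[[0,0.13,-0.09,0,0,0,-1],[0,0.12,-0.08,0,0,0,-1],[0,0.11,-0.11,0,0,0,-1],[0,0.09,-0.12,0,0,0,-1],[0,0.07,-0.14,0,0,0,-1]]]}}

```text
time_s: 6.85
position: [0.5943, 0.0342, 0.0693]
tool_rot: [[-0.0, 0.946, 0.324], [0.0, 0.324, -0.946], [-1.0, -0.0, -0.0]]
ft_force: [0.3, -0.6, 0.3]
grip_width: -0.0002
```

>>> {"op": "drive_tool", "data": {"targets": [[[-0.02,0.05,-0.14,0,0,0,-1],[0,0.02,-0.15,0,0,0,-1],[0,0.03,-0.16,0,0,0,-1],[0,0,-0.16,0,0,0,-1],[0,-0.03,-0.16,0,0,0,-1]]]}}

```text
time_s: 7.35
position: [0.5848, 0.0715, 0.0703]
tool_rot: [[0.0, 0.946, 0.324], [0.0, 0.324, -0.946], [-1.0, 0.0, -0.0]]
ft_force: [-0.4, -0.9, -0.1]
grip_width: 0.0
```

```bash
python3 look.py w6; python3 -c "
from h import *
d=get_image('top');save(d,'t6',(225,200,415,335),4)"
```

```text
t 7.35 rel [-57.2  13. ] F [-0.4 -0.9 -0.1] fit [ 0.4884 -0.0944] 0.0475 0 line (np.float64(0.0), np.float64(0.0), np.float64(0.0))
```

View pics/t6.png

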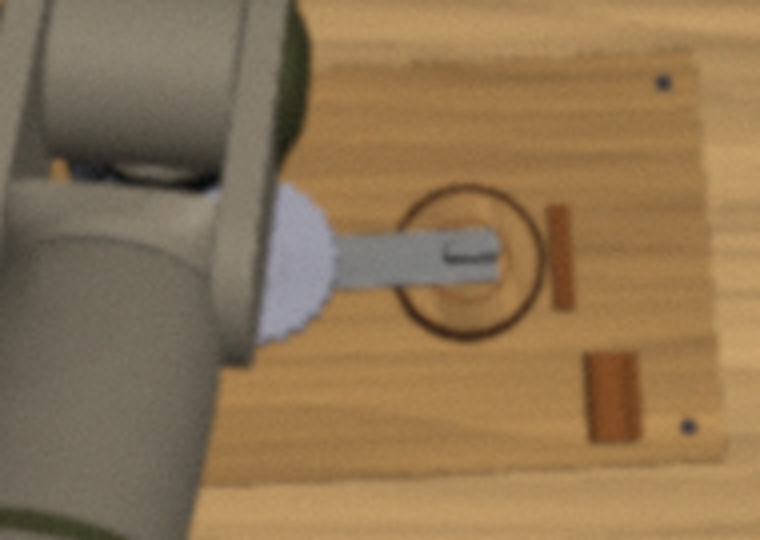

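View pics/w6.png

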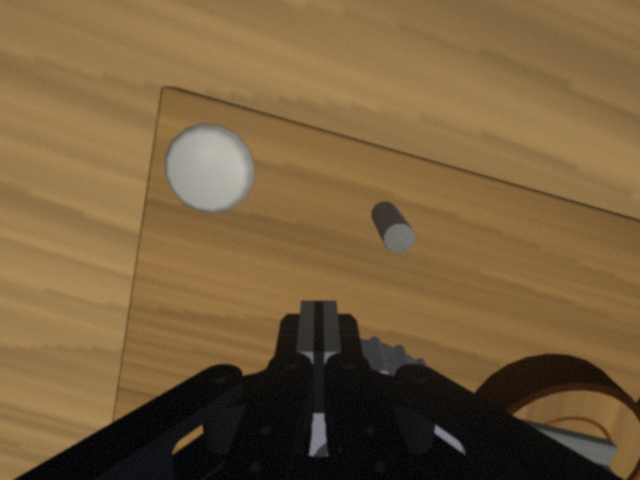

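>>> {"op": "drive_tool", "data": {"targets": [[[0,-0.06,0.1,0,0,0,-1],[0,-0.02,0.05,0,0,0,-1],[0,0,0,0,0,0,-1]]]}}

```text
time_s: 7.75
position: [0.585, 0.0619, 0.0706]
tool_rot: [[0.003, 0.947, 0.323], [0.001, 0.323, -0.947], [-1.0, 0.003, 0.0]]
ft_force: [5.0, 3.5, -2.7]
grip_width: -0.0001
```

```bash
sed -i 's/N=np.array(.*/N=np.array([.5329,.0399])/' look.py
cat > gen.py <<'E'
from path import *
import sys
s,u,w=map(float,sys.argv[1:4]); n=int(sys.argv[4]) if len(sys.argv)>4 else 25
a,b,Rf,Rc=9,9.5,46.3,45.5
r,c=rows(s,8,n,a,b,Rf,Rc,start=[u,w])
for i in range(0,n,5): print(r[i:i+5],s+8*(i+5),path(s+8*(i+5),a,b,Rf,Rc).round(1))
E
python3 gen.py 190.4 55.3 4.2 50
```

```text
[(-0.02, -0.16), (-0.02, -0.15), (-0.05, -0.14), (-0.07, -0.14), (-0.09, -0.12)] 230.4 [42.9 39.8]
[(-0.11, -0.11), (-0.13, -0.08), (-0.14, -0.07), (-0.14, -0.03), (-0.16, -0.03)] 270.4 [ 8.9 55.8]
[(-0.16, -0.0), (-0.16, -0.0), (-0.15, 0.02), (-0.15, 0.03), (-0.14, 0.06)] 310.4 [-29.4  50.2]
[(-0.13, 0.08), (-0.12, 0.1), (-0.1, 0.12), (-0.07, 0.13), (-0.05, 0.15)] 350.4 [-52.9  21.4]
[(-0.03, 0.15), (-0.02, 0.15), (-0.0, 0.16), (0.01, 0.16), (0.02, 0.16)] 390.4 [-53.8 -17.6]
[(0.04, 0.14), (0.06, 0.14), (0.09, 0.13), (0.1, 0.11), (0.13, 0.09)] 430.4 [-32.8 -48.3]
[(0.13, 0.07), (0.15, 0.04), (0.15, 0.02), (0.16, 0.02), (0.16, -0.0)] 470.4 [  4.8 -55.8]
[(0.16, -0.02), (0.15, -0.02), (0.14, -0.05), (0.14, -0.08), (0.12, -0.09)] 510.4 [ 40.2 -42.7]
[(0.1, -0.12), (0.08, -0.13), (0.06, -0.14), (0.03, -0.15), (0.03, -0.15)] 550.4 [55.3 -8.3]
[(0.0, -0.16), (0.0, -0.16), (-0.02, -0.15), (-0.04, -0.15), (-0.05, -0.15)] 590.4 [49.6 30. ]
```

>>> {"op": "drive_tool", "data": {"targets": [[[0,-0.02,-0.16,0,0,0,-1],[0,-0.02,-0.15,0,0,0,-1],[0,-0.05,-0.14,0,0,0,-1],[0,-0.07,-0.14,0,0,0,-1],[0,-0.09,-0.12,0,0,0,-1]]]}}

```text
time_s: 8.25
position: [0.5595, 0.0925, 0.0702]
tool_rot: [[-0.001, 0.946, 0.324], [-0.0, 0.324, -0.946], [-1.0, -0.001, -0.0]]
ft_force: [2.6, -0.4, 0.7]
grip_width: -0.0003
```

```bash
python3 look.py w7
```

```text
t 8.25 rel [-42.2  41.1] F [ 2.6 -0.4  0.7] fit [0.5343 0.0404] 0.0447 57 line (np.float64(0.0), np.float64(0.0), np.float64(0.0))
```

>>> {"op": "drive_tool", "data": {"targets": [[[0,-0.11,-0.11,0,0,0,-1],[0,-0.13,-0.08,0,0,0,-1],[0,-0.14,-0.07,0,0,0,-1],[0,-0.14,-0.03,0,0,0,-1],[0,-0.16,-0.03,0,0,0,-1]]]}}

```text
time_s: 8.8
position: [0.5223, 0.0965, 0.0705]
tool_rot: [[-0.0, 0.946, 0.324], [0.001, 0.324, -0.946], [-1.0, 0.0, -0.001]]
ft_force: [1.5, 6.3, 2.0]
grip_width: -0.0004
```

```bash
python3 look.py w8
```

```text
t 8.8 rel [-8.3 57. ] F [1.5 6.3 2. ] fit [0.5356 0.0401] 0.0436 128 line (np.float64(0.0), np.float64(0.0), np.float64(0.0))
```

View pics/w8.png

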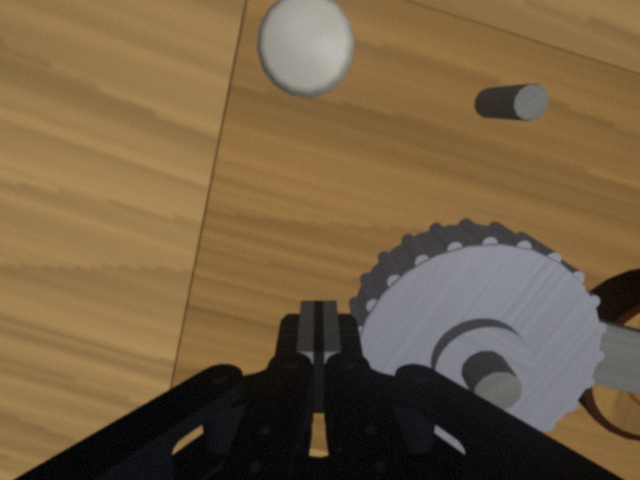

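>>> {"op": "drive_tool", "data": {"targets": [[[0,-0.16,0,0,0,0,-1],[0,-0.16,0,0,0,0,-1],[0,-0.15,0.02,0,0,0,-1],[0,-0.15,0.03,0,0,0,-1],[0,-0.14,0.06,0,0,0,-1]]]}}

```text
time_s: 9.35
position: [0.4881, 0.0783, 0.0703]
tool_rot: [[-0.001, 0.946, 0.324], [-0.0, 0.324, -0.946], [-1.0, -0.001, 0.0]]
ft_force: [0.5, 1.0, -0.3]
grip_width: 0.0
```

```bash
python3 look.py w9
```

```text
t 9.35 rel [30.  50.8] F [ 0.5  1.  -0.3] fit [0.5342 0.0399] 0.0443 160 line (np.float64(-141.04747252038197), np.float64(1.0), np.float64(8.5))
```

View pics/w9.png

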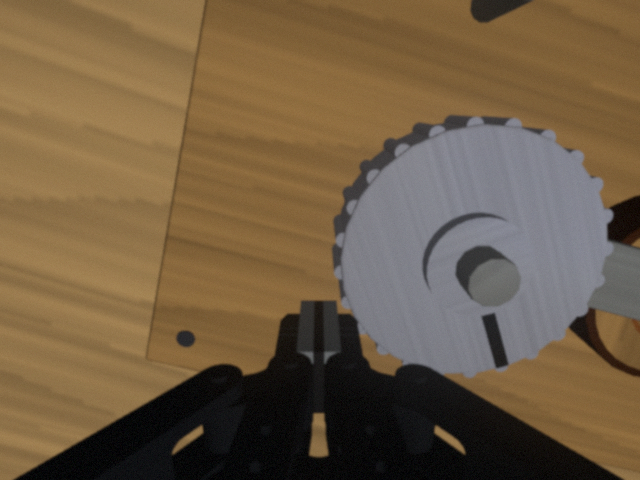

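>>> {"op": "drive_tool", "data": {"targets": [[[-0.01,-0.13,0.09,0,0,0,-1],[0,-0.12,0.11,0,0,0,-1],[0,-0.09,0.12,0,0,0,-1],[0,-0.06,0.13,0,0,0,-1],[0,-0.04,0.15,0,0,0,-1]]]}}

```text
time_s: 9.9
position: [0.4771, 0.0424, 0.0707]
tool_rot: [[-0.002, 0.946, 0.324], [0.0, 0.324, -0.946], [-1.0, -0.002, -0.001]]
ft_force: [-4.5, 1.9, 0.8]
grip_width: 0.0003
```

```bash
python3 look.py w10
```

```text
t 9.9 rel [52.  20.4] F [-4.5  1.9  0.8] fit [0.5338 0.0399] 0.0442 169 line (np.float64(-102.65776752078662), np.float64(1.0), np.float64(8.0))
```

```bash
python3 gen.py 351.5 -51.6 20.3 60
```

```text
[(-0.06, 0.15), (-0.01, 0.16), (-0.0, 0.16), (0.01, 0.16), (0.02, 0.15)] 391.5 [-53.6 -18.6]
[(0.04, 0.14), (0.07, 0.14), (0.09, 0.13), (0.11, 0.1), (0.12, 0.09)] 431.5 [-31.9 -48.8]
[(0.14, 0.07), (0.15, 0.04), (0.15, 0.02), (0.16, 0.01), (0.16, 0.0)] 471.5 [  5.9 -55.8]
[(0.16, -0.02), (0.15, -0.03), (0.14, -0.05), (0.13, -0.08), (0.12, -0.1)] 511.5 [ 40.9 -41.9]
[(0.1, -0.11), (0.08, -0.13), (0.05, -0.15), (0.04, -0.15), (0.02, -0.15)] 551.5 [55.3 -7.2]
[(-0.0, -0.16), (-0.0, -0.16), (-0.03, -0.15), (-0.03, -0.15), (-0.07, -0.14)] 591.5 [49.1 31. ]
[(-0.08, -0.13), (-0.1, -0.11), (-0.12, -0.1), (-0.14, -0.07), (-0.14, -0.05)] 631.5 [19.7 53.7]
[(-0.16, -0.02), (-0.15, -0.02), (-0.16, -0.0), (-0.16, 0.02), (-0.15, 0.02)] 671.5 [-19.2  53.8]
[(-0.15, 0.05), (-0.13, 0.07), (-0.13, 0.09), (-0.1, 0.11), (-0.09, 0.13)] 711.5 [-48.9  31.4]
[(-0.06, 0.14), (-0.04, 0.15), (-0.02, 0.15), (-0.0, 0.16), (-0.0, 0.16)] 751.5 [-55.3  -6.6]
[(0.02, 0.15), (0.03, 0.15), (0.05, 0.15), (0.08, 0.13), (0.1, 0.12)] 791.5 [-41.3 -41.5]
[(0.11, 0.1), (0.13, 0.07), (0.15, 0.06), (0.15, 0.03), (0.15, 0.02)] 831.5 [ -6.5 -55.8]
```

>>> {"op": "drive_tool", "data": {"targets": [[[0,-0.06,0.15,0,0,0,-1],[0,-0.01,0.16,0,0,0,-1],[0,0,0.16,0,0,0,-1],[0,0.01,0.16,0,0,0,-1],[0,0.02,0.15,0,0,0,-1]]]}}

```text
time_s: 10.45
position: [0.4877, 0.0044, 0.0709]
tool_rot: [[-0.003, 0.946, 0.324], [-0.001, 0.324, -0.946], [-1.0, -0.003, 0.0]]
ft_force: [-5.7, -1.1, 3.1]
grip_width: -0.0002
```

>>> {"op": "drive_tool", "data": {"targets": [[[0,0.04,0.14,0,0,0,-1],[0,0.07,0.14,0,0,0,-1],[0,0.09,0.13,0,0,0,-1],[0,0.11,0.1,0,0,0,-1],[0,0.12,0.09,0,0,0,-1]]]}}

```text
time_s: 10.95
position: [0.5192, -0.0169, 0.0708]
tool_rot: [[-0.0, 0.946, 0.324], [-0.002, 0.324, -0.946], [-1.0, -0.001, 0.001]]
ft_force: [-4.9, -7.2, 2.1]
grip_width: -0.0002
```

```bash
python3 look.py w11
```

```text
t 10.95 rel [ 31.4 -49.3] F [-4.9 -7.2  2.1] fit [0.5338 0.0406] 0.0452 176 line (np.float64(-6.2100631248069895), np.float64(1.0), np.float64(8.0))
```

View pics/w11.png

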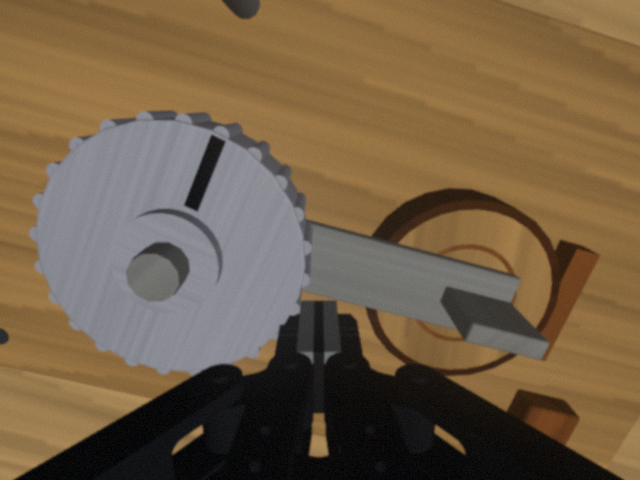

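>>> {"op": "drive_tool", "data": {"targets": [[[-0.02,0.14,0.07,0,0,0,-1],[0,0.15,0.04,0,0,0,-1],[0,0.15,0.02,0,0,0,-1],[0,0.16,0.01,0,0,0,-1],[0,0.16,0,0,0,0,-1]]]}}

```text
time_s: 11.5
position: [0.5594, -0.0124, 0.0721]
tool_rot: [[0.005, 0.946, 0.323], [-0.004, 0.323, -0.946], [-1.0, 0.003, 0.005]]
ft_force: [1.9, -8.7, -2.4]
grip_width: -0.0002
```

>>> {"op": "drive_tool", "data": {"targets": [[[-0.02,0.16,-0.02,0,0,0,-1],[0,0.15,-0.03,0,0,0,-1],[0,0.14,-0.05,0,0,0,-1],[0,0.13,-0.08,0,0,0,-1],[0,0.12,-0.1,0,0,0,-1]]]}}

```text
time_s: 12.0
position: [0.5862, 0.0148, 0.0729]
tool_rot: [[0.001, 0.946, 0.324], [-0.0, 0.324, -0.946], [-1.0, 0.001, 0.0]]
ft_force: [0.8, -1.8, 0.0]
grip_width: -0.0002
```

```bash
python3 look.py w12
```

```text
t 12.0 rel [-42.3 -41. ] F [ 0.8 -1.8  0. ] fit [0.5347 0.0426] 0.0432 58 line (np.float64(0.0), np.float64(0.0), np.float64(0.0))
```

View pics/w12.png

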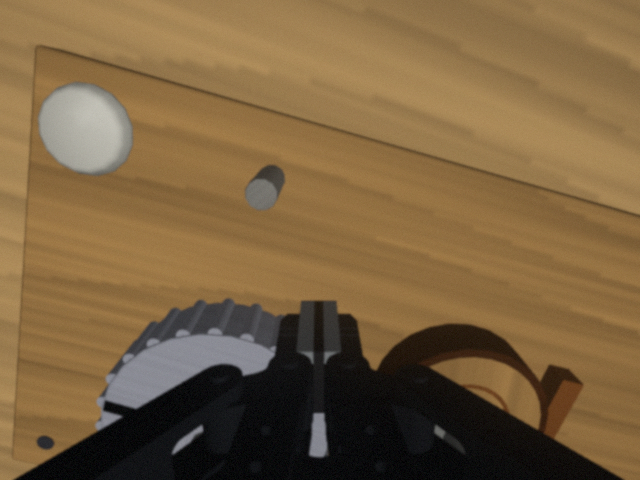

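>>> {"op": "drive_tool", "data": {"targets": [[[0,0.09,-0.11,0,0,0,-1],[0,0.07,-0.13,0,0,0,-1],[0,0.05,-0.15,0,0,0,-1],[0,0.03,-0.15,0,0,0,-1],[0,0.02,-0.15,0,0,0,-1]]]}}

```text
time_s: 12.55
position: [0.5885, 0.0521, 0.0736]
tool_rot: [[0.006, 0.946, 0.324], [0.0, 0.324, -0.946], [-1.0, 0.006, 0.001]]
ft_force: [9.5, 0.2, -0.7]
grip_width: 0.0
```

>>> {"op": "drive_tool", "data": {"targets": [[[0,0,-0.16,0,0,0,-1],[0,0,-0.16,0,0,0,-1],[0,-0.03,-0.15,0,0,0,-1],[0,-0.03,-0.15,0,0,0,-1],[0,-0.07,-0.14,0,0,0,-1]]]}}

```text
time_s: 13.05
position: [0.5681, 0.0861, 0.0731]
tool_rot: [[0.001, 0.946, 0.324], [0.001, 0.324, -0.946], [-1.0, 0.001, -0.0]]
ft_force: [5.3, 2.3, 1.8]
grip_width: 0.0002
```

```bash
python3 look.py w13
```

```text
t 13.05 rel [-48.3  32.2] F [5.3 2.3 1.8] fit [0.5375 0.038 ] 0.0402 63 line (np.float64(0.0), np.float64(0.0), np.float64(0.0))
```

Pressing well. Next stretch.

>>> {"op": "drive_tool", "data": {"targets": [[[0,-0.08,-0.13,0,0,0,-1],[0,-0.1,-0.11,0,0,0,-1],[0,-0.12,-0.1,0,0,0,-1],[0,-0.14,-0.07,0,0,0,-1],[0,-0.14,-0.05,0,0,0,-1]]]}}

```text
time_s: 13.6
position: [0.5324, 0.0989, 0.0731]
tool_rot: [[-0.0, 0.946, 0.324], [0.002, 0.324, -0.946], [-1.0, 0.001, -0.002]]
ft_force: [1.4, 6.2, 3.9]
grip_width: -0.0004
```

```bash
python3 look.py w14
```

```text
t 13.6 rel [-18.6  56. ] F [1.4 6.2 3.9] fit [0.5329 0.038 ] 0.0451 105 line (np.float64(0.0), np.float64(0.0), np.float64(0.0))
```

View pics/w14.png

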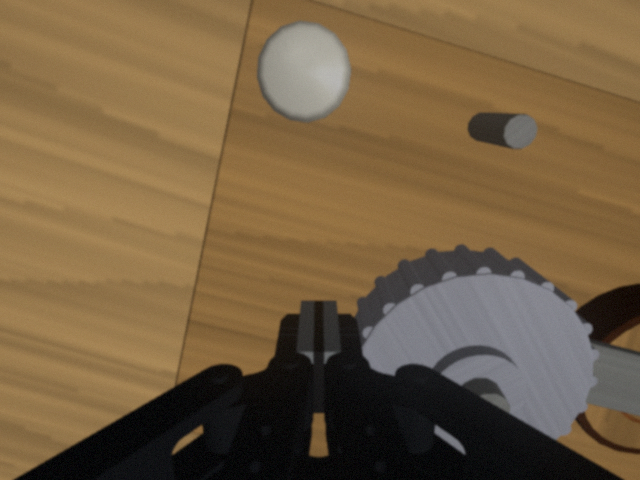

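>>> {"op": "drive_tool", "data": {"targets": [[[0,-0.16,-0.02,0,0,0,-1],[0,-0.15,-0.02,0,0,0,-1],[0,0,0,0,0,0,-1]]]}}

```text
time_s: 13.95
position: [0.5157, 0.0955, 0.0727]
tool_rot: [[-0.003, 0.946, 0.324], [0.002, 0.324, -0.946], [-1.0, -0.003, -0.003]]
ft_force: [-2.2, 6.4, 2.6]
grip_width: -0.0002
```

```bash
python3 look.py w15
```

```text
t 13.95 rel [-1.7 58.2] F [-2.2  6.4  2.6] fit [0.5336 0.0379] 0.045 116 line (np.float64(-109.09777259225443), np.float64(0.9), np.float64(8.0))
```

View pics/w15.png

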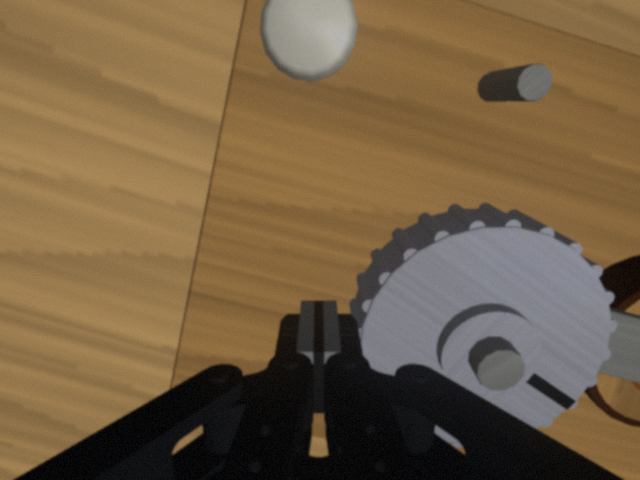

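>>> {"op": "drive_tool", "data": {"targets": [[[0,-0.12,0.0,0,0,0,-1],[0,-0.12,0.02,0,0,0,-1],[0,0,0,0,0,0,-1]]]}}

```text
time_s: 14.3
position: [0.5043, 0.0908, 0.0727]
tool_rot: [[-0.004, 0.946, 0.324], [0.002, 0.324, -0.946], [-1.0, -0.003, -0.004]]
ft_force: [-4.0, 6.9, 5.0]
grip_width: 0.0001
```

```bash
cat > look2.py <<'E'
from meas import *
import sys,pickle
zt=.088
o=observe();d=get_image("wrist");save(d,sys.argv[1]);pickle.dump((o,d),open(sys.argv[1]+".pkl","wb"))
N=np.array([.5329,.0399])
n,r,k=nutfit(d,zt,N)
print("t",o["time_s"],"rel",rel(o,N).round(1),"F",o["ft_force"].round(1),"fit",n.round(4),r.round(4),k,"line",lineang(d,zt,n),lineang(d,zt,N))
E
python3 look2.py w16
```

```text
t 14.3 rel [10.6 57.5] F [-4.   6.9  5. ] fit [0.5353 0.0415] 0.0435 121 line (np.float64(-92.6436272384062), np.float64(1.0), np.float64(8.0)) (np.float64(-88.61101296981039), np.float64(1.0), np.float64(8.5))
```

View pics/w16.png

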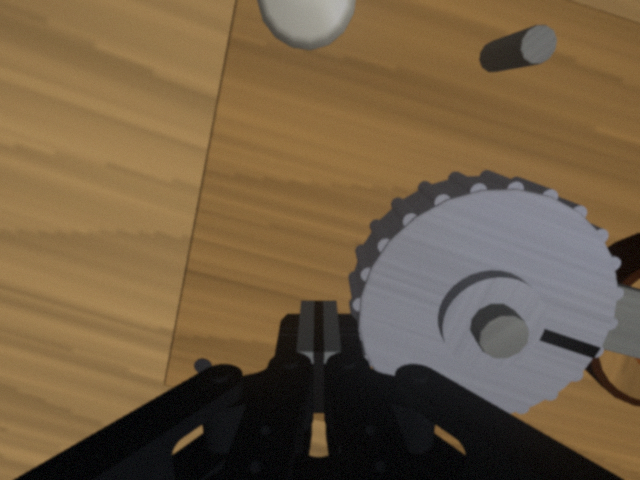

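>>> {"op": "drive_tool", "data": {"targets": [[[0,0,-0.3,0,0,0,-1],[0,-0.6,0,0,0,0,-1],[0,-0.8,0.3,0,0,0,-1],[0,-0.2,0.8,0,0,0,-1],[0,0,0.3,0,0,0,-1]]]}}

```text
time_s: 14.85
position: [0.4477, 0.0103, 0.0728]
tool_rot: [[-0.001, 0.947, 0.323], [-0.0, 0.323, -0.947], [-1.0, -0.001, -0.0]]
ft_force: [0.4, 0.4, -0.5]
grip_width: 0.0003
```

>>> {"op": "drive_tool", "data": {"targets": [[[-0.2,0,0.5,0,0,0,-1],[0,0,0,0,0,0,-1],[0,0,0,0,0,0,-1]]]}}

```text
time_s: 15.15
position: [0.4568, -0.0116, 0.0826]
tool_rot: [[-0.001, 0.946, 0.323], [0.0, 0.323, -0.946], [-1.0, -0.001, -0.001]]
ft_force: [-0.1, 0.0, 0.1]
grip_width: -0.0002
```

```bash
python3 look2.py w17
```

```text
t 15.15 rel [ 88.7 -24.1] F [-0.1  0.   0.1] fit [0.5343 0.0402] 0.0438 106 line (np.float64(-91.27324505923421), np.float64(1.0), np.float64(8.0)) (np.float64(-88.8758658167176), np.float64(1.0), np.float64(8.0))
```

View pics/w17.png

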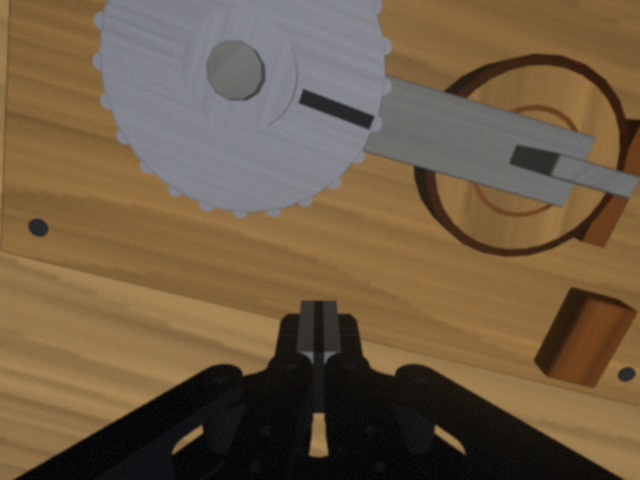

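Run:
```python
from meas import *
import pickle
o,d=pickle.load(open("w17.pkl","rb"))
save(d,"w17c",(200,20,640,270),1.8)
g=cv2.cvtColor(d["image"],cv2.COLOR_RGB2GRAY)
m=np.zeros_like(g);m[80:140,290:380]=(g[80:140,290:380]<70)
ys,xs=np.nonzero(m)
P=np.array([atz(d,x,y,.088)[:2] for x,y in zip(xs,ys)])
c=P.mean(0);u,s,v=np.linalg.svd(P-c);v=v[0]*(-1 if v[0][1]>0 else 1)
print("line pca deg",np.degrees(np.arctan2(v[1],v[0])),len(xs),c)
def edge(x0,x1,ylo,yhi,y_at):  # steepest gradient near line
    pts=[]
    gy=cv2.Sobel(cv2.GaussianBlur(g,(0,0),1).astype(np.float32),cv2.CV_32F,0,1)
    for x in range(x0,x1,3):
        yc=int(y_at(x)); col=np.abs(gy[yc-7:yc+8,x]); k=np.argmax(col); pts.append(atz(d,x,yc-7+k,.0535+.003)[:2])
    pts=np.array(pts);q=cv2.fitLine(pts.astype(np.float32),cv2.DIST_HUBER,0,.0005,.0001).ravel();
    if q[1]>0:q[:2]*=-1
    return np.degrees(np.arctan2(q[1],q[0])),q
a1,q1=edge(400,450,0,0,lambda x:78+(x-388)*60/205);a2,q2=edge(385,550,0,0,lambda x:150+(x-366)*56/197)
a3,_=edge(400,580,0,0,lambda x:78+(x-388)*60/205)
print("strap",a1,a3,a2,q1,q2)
# strap centreline at y=0
f=lambda q,y:q[2]+(y-q[3])*q[0]/q[1]
for y in (-.01,-.05,-.09): print(y,f(q1,y),f(q2,y),(f(q1,y)+f(q2,y))/2)
yy=c[1];print("line centre vs strap mid at y",yy,c[0],(f(q1,yy)+f(q2,yy))/2)
```

```text
line pca deg -91.00170418700222 1016 [0.53355929 0.00953257]
strap -86.43561 -85.40005 -85.42503 [ 0.06217016 -0.9980656   0.5518443  -0.02067418] [ 0.07976331 -0.99681383  0.52445227 -0.04346548]
-0.01 0.5511794 0.5217744 0.5364769
-0.05 0.553671 0.5249751 0.5393231
-0.09 0.55616266 0.5281759 0.5421693
line centre vs strap mid at y 0.009532574081320659 0.533559290755639 0.5350870784075976
```

View pics/w17c.png

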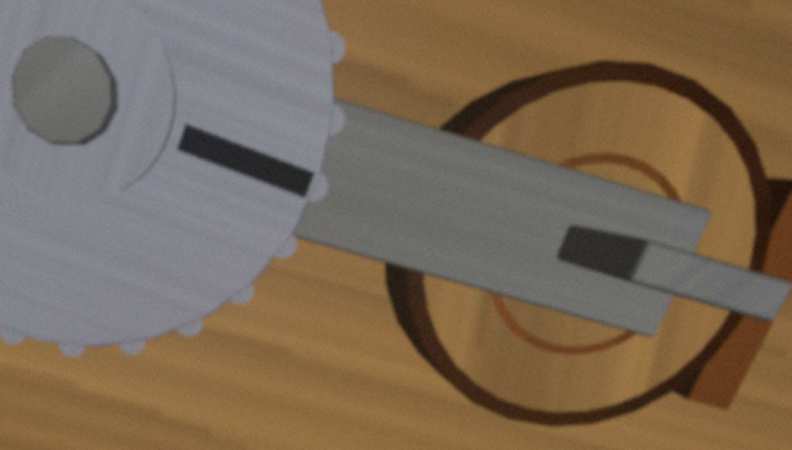

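>>> {"op": "drive_tool", "data": {"targets": [[[0.2,0,-0.5,0,0,0,-1],[0,0.4,0,0,0,0,-1],[0,0.2,0,0,0,0,-1],[0,0.06,0,0,0,0,-1],[0,0,0,0,0,0,-1]]]}}

```text
time_s: 15.7
position: [0.4788, 0.0228, 0.0724]
tool_rot: [[-0.004, 0.946, 0.325], [0.0, 0.325, -0.946], [-1.0, -0.004, -0.002]]
ft_force: [-3.9, 0.4, 2.1]
grip_width: -0.0001
```

```bash
python3 look2.py w18
```

```text
t 15.7 rel [56.7  1.4] F [-3.9  0.4  2.1] fit [0.5344 0.0405] 0.0436 148 line (np.float64(-91.21157699609824), np.float64(1.0), np.float64(8.0)) (np.float64(-88.63774595472594), np.float64(1.0), np.float64(7.5))
```

>>> {"op": "drive_tool", "data": {"targets": [[[0,0.03,0.03,0,0,0,-1],[0,0,0.05,0,0,0,-1],[0,0,0,0,0,0,-1]]]}}

```text
time_s: 16.05
position: [0.4805, 0.0189, 0.0725]
tool_rot: [[-0.006, 0.946, 0.324], [-0.0, 0.324, -0.946], [-1.0, -0.005, -0.002]]
ft_force: [-9.9, -2.2, 5.6]
grip_width: 0.0001
```

```bash
python3 look2.py w19
```

```text
t 16.05 rel [56.4 -2.9] F [-9.9 -2.2  5.6] fit [0.5345 0.0405] 0.0437 149 line (np.float64(-85.7898903241324), np.float64(1.0), np.float64(8.0)) (np.float64(-82.94669211131136), np.float64(1.0), np.float64(8.0))
```

>>> {"op": "drive_tool", "data": {"targets": [[[0,-0.4,0,0,0,0,-1],[0,-0.3,0.6,0,0,0,-1],[0.06,-0.1,0.7,0,0,0,-1],[0.06,0,0.7,0,0,0,-1],[0,0,0,0,0,0,-1]]]}}

```text
time_s: 16.6
position: [0.4789, -0.092, 0.0667]
tool_rot: [[0.002, 0.947, 0.32], [-0.001, 0.32, -0.947], [-1.0, 0.002, 0.002]]
ft_force: [0.8, 0.6, -0.9]
grip_width: 0.0
```

```bash
python3 look2.py w20
python3 - <<'E'
from h import *
d=get_image("top");save(d,"t20",(225,200,415,335),4)
E
```

```text
t 16.6 rel [  93.5 -107.7] F [ 0.8  0.6 -0.9] fit [0.5375 0.027 ] 0.041 49 line (np.float64(-90.00609793944025), np.float64(0.5666666666666667), np.float64(2.5)) (np.float64(-82.90840935906489), np.float64(1.0), np.float64(8.0))
```

View pics/w20.png

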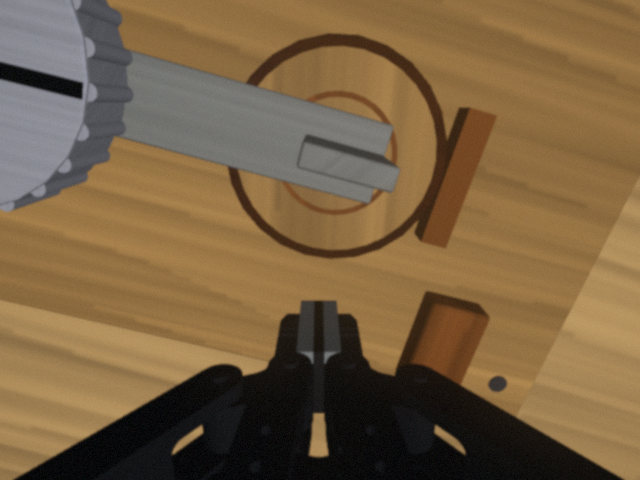

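View pics/t20.png

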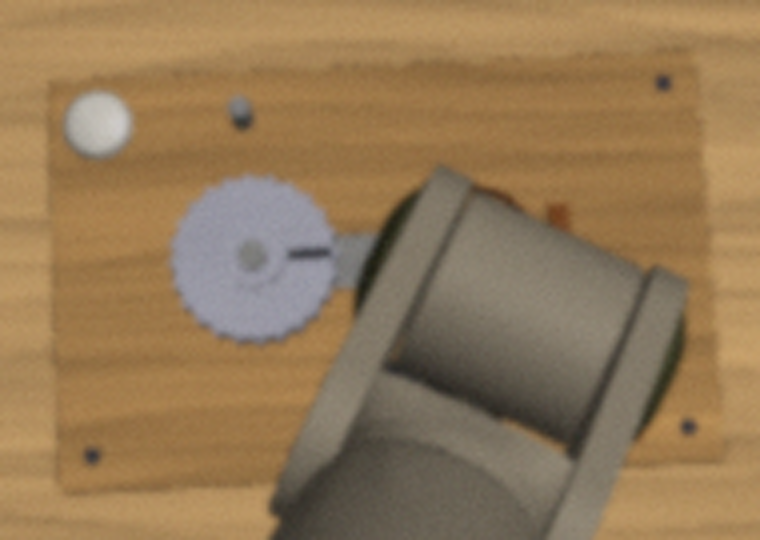

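```bash
cat > sw.py <<'E'
import numpy as np
a,b=9,9.5
def c(th):
    A=np.radians(-105.1+th);d=np.array([np.cos(A),np.sin(A)]);n=np.array([-d[1],d[0]])
    h=4+a*abs(n[0])+b*abs(n[1]);return 120*d-n*h
p=np.array([-93.5,-107.7]);print(c(-8),c(0),c(80))
ths=[-20,-14,-8,-4]+list(np.arange(-0.5,82,3.8));
out=[]
for t in ths:
    g=c(t);q=np.round((g-p)/50,2);p=p+q*50;out.append((round(float(t),1),round(float(q[0]),2),round(float(-q[1]),2)))
for i in range(0,len(out),5):print(out[i:i+5])
E
python3 sw.py
```

```text
[ -61.80274535 -104.09899026] [ -45.90101292 -111.90641322] [101.7026051  -65.77400285]
[(-20.0, 0.21, -0.38), (-14.0, 0.2, 0.16), (-8.0, 0.22, 0.15), (-4.0, 0.16, 0.08), (-0.5, 0.14, 0.07)]
[(3.3, 0.16, 0.05), (7.1, 0.16, 0.05), (10.9, 0.17, 0.04), (14.7, 0.17, 0.02), (18.5, 0.15, 0.02)]
[(22.3, 0.15, 0.0), (26.1, 0.15, -0.0), (29.9, 0.15, -0.02), (33.7, 0.15, -0.02), (37.5, 0.15, -0.03)]
[(41.3, 0.15, -0.05), (45.1, 0.14, -0.05), (48.9, 0.15, -0.06), (52.7, 0.14, -0.08), (56.5, 0.13, -0.08)]
[(60.3, 0.13, -0.09), (64.1, 0.13, -0.1), (67.9, 0.12, -0.11), (71.7, 0.11, -0.12), (75.5, 0.1, -0.13)]
[(79.3, 0.1, -0.13)]
```

>>> {"op": "drive_tool", "data": {"targets": [[[0,0.3,0,0,0,0,-1],[0,0.25,0.02,0,0,0,-1],[0,0.2,0.02,0,0,0,-1],[0,0.1,0.02,0,0,0,-1],[0,0.08,0.02,0,0,0,-1]]]}}

```text
time_s: 17.2
position: [0.5228, -0.0767, 0.0668]
tool_rot: [[-0.0, 0.946, 0.325], [0.0, 0.325, -0.946], [-1.0, -0.0, -0.0]]
ft_force: [0.3, -0.3, -0.2]
grip_width: -0.0001
```

```bash
python3 look2.py w21
```

```text
t 17.2 rel [  47.5 -107. ] F [ 0.3 -0.3 -0.2] fit [0.54   0.0319] 0.0435 88 line (np.float64(-94.74028073018881), np.float64(0.7), np.float64(7.0)) (np.float64(-82.59304356796355), np.float64(1.0), np.float64(8.5))
```

View pics/w21.png

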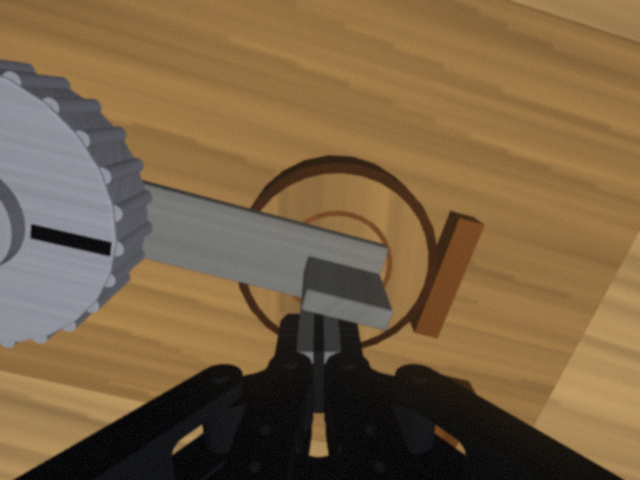

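>>> {"op": "drive_tool", "data": {"targets": [[[0,0.08,0.12,0,0,0,-1],[0,0.15,0.06,0,0,0,-1],[0,0.17,0.04,0,0,0,-1],[0,0.17,0.02,0,0,0,-1],[0,0.15,0.02,0,0,0,-1]]]}}

```text
time_s: 17.75
position: [0.5617, -0.0778, 0.0667]
tool_rot: [[-0.0, 0.946, 0.324], [0.0, 0.324, -0.946], [-1.0, -0.0, -0.0]]
ft_force: [-2.1, 0.1, -0.4]
grip_width: -0.0
```

```bash
python3 look2.py w22
```

```text
t 17.75 rel [  10.9 -120.7] F [-2.1  0.1 -0.4] fit [ 0.6625 -0.3246] 0.0475 0 line (np.float64(0.0), np.float64(0.0), np.float64(0.0)) (np.float64(-82.1973422076461), np.float64(1.0), np.float64(8.5))
```

View pics/w22.png

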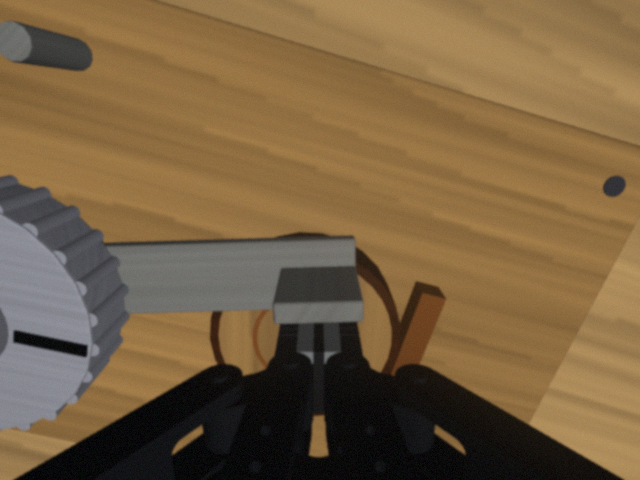

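>>> {"op": "drive_tool", "data": {"targets": [[[0,0.15,0,0,0,0,-1],[0,0.15,0,0,0,0,-1],[0,0.15,-0.02,0,0,0,-1],[0,0.15,-0.02,0,0,0,-1],[0,0.15,-0.03,0,0,0,-1]]]}}

```text
time_s: 18.3
position: [0.5959, -0.0622, 0.0668]
tool_rot: [[0.0, 0.946, 0.324], [-0.0, 0.324, -0.946], [-1.0, 0.0, 0.0]]
ft_force: [-1.9, -0.7, -0.1]
grip_width: 0.0002
```

>>> {"op": "drive_tool", "data": {"targets": [[[0,0.15,-0.05,0,0,0,-1],[0,0.14,-0.05,0,0,0,-1],[0,0.15,-0.06,0,0,0,-1],[0,0.14,-0.08,0,0,0,-1],[0,0.13,-0.08,0,0,0,-1]]]}}

```text
time_s: 18.8
position: [0.6242, -0.0354, 0.0668]
tool_rot: [[-0.0, 0.946, 0.324], [-0.0, 0.324, -0.946], [-1.0, -0.0, 0.0]]
ft_force: [-1.6, -0.7, -1.0]
grip_width: 0.0001
```

```bash
python3 look2.py w23
```

```text
t 18.8 rel [ -62.  -100.8] F [-1.6 -0.7 -1. ] fit [0.5182 0.0307] 0.0475 0 line (np.float64(0.0), np.float64(0.0), np.float64(0.0)) (np.float64(0.0), np.float64(0.0), np.float64(0.0))
```

View pics/w23.png

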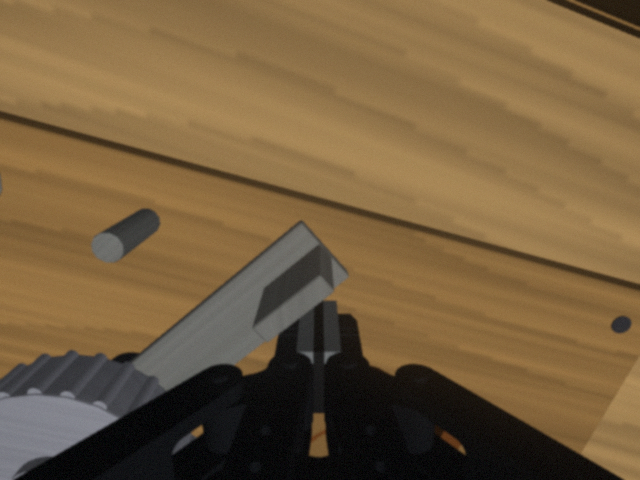

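>>> {"op": "drive_tool", "data": {"targets": [[[0,0.14,-0.08,0,0,0,-1],[0,0.13,-0.1,0,0,0,-1],[0,0.12,-0.11,0,0,0,-1],[0,0.11,-0.12,0,0,0,-1],[0,0.1,-0.12,0,0,0,-1]]]}}

```text
time_s: 19.35
position: [0.6438, -0.0004, 0.0668]
tool_rot: [[0.0, 0.946, 0.324], [-0.0, 0.324, -0.946], [-1.0, 0.0, 0.0]]
ft_force: [-0.7, -0.7, -0.2]
grip_width: 0.0002
```

```bash
python3 look2.py w24
```

```text
t 19.35 rel [-91.9 -74.1] F [-0.7 -0.7 -0.2] fit [0.5329 0.0399] 0.0475 0 line (np.float64(0.0), np.float64(0.0), np.float64(0.0)) (np.float64(0.0), np.float64(0.0), np.float64(0.0))
```

View pics/w24.png

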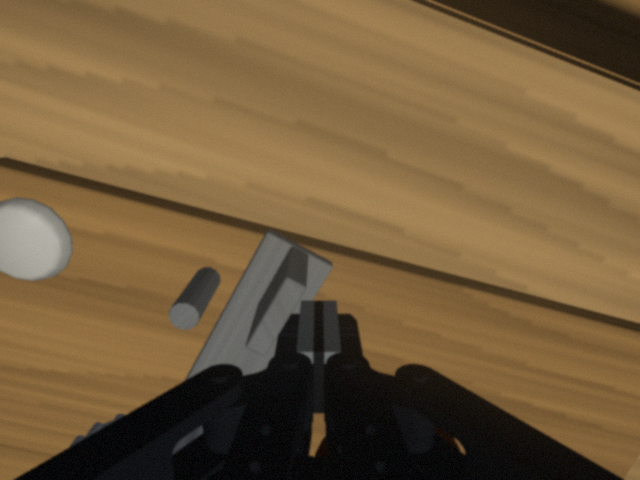

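>>> {"op": "drive_tool", "data": {"targets": [[[0,0.09,-0.12,0,0,0,-1],[0,0.03,-0.05,0,0,0,-1],[0,0,0,0,0,0,-1]]]}}

```text
time_s: 19.7
position: [0.6465, 0.0086, 0.0668]
tool_rot: [[-0.0, 0.946, 0.324], [-0.001, 0.324, -0.946], [-1.0, -0.001, 0.001]]
ft_force: [-1.1, -3.9, 0.3]
grip_width: -0.0001
```

>>> {"op": "drive_tool", "data": {"targets": [[[0,0.02,-0.04,0,0,0,-1],[0,0,0,0,0,0,-1]]]}}

```text
time_s: 19.9
position: [0.6466, 0.0097, 0.0668]
tool_rot: [[-0.001, 0.946, 0.323], [-0.002, 0.323, -0.946], [-1.0, -0.001, 0.002]]
ft_force: [-2.5, -8.1, -0.3]
grip_width: -0.0001
```

>>> {"op": "drive_tool", "data": {"targets": [[[0,0.01,-0.03,0,0,0,-1],[0,0,0,0,0,0,-1]]]}}

```text
time_s: 20.1
position: [0.6466, 0.0104, 0.0669]
tool_rot: [[-0.0, 0.946, 0.323], [-0.004, 0.323, -0.946], [-1.0, -0.002, 0.003]]
ft_force: [-2.9, -11.0, 0.7]
grip_width: 0.0003
```

```bash
python3 look2.py w25
```

```text
t 20.1 rel [-98.1 -64.6] F [ -2.9 -11.    0.7] fit [0.5329 0.0399] 0.0475 0 line (np.float64(0.0), np.float64(0.0), np.float64(0.0)) (np.float64(0.0), np.float64(0.0), np.float64(0.0))
```

View pics/w25.png

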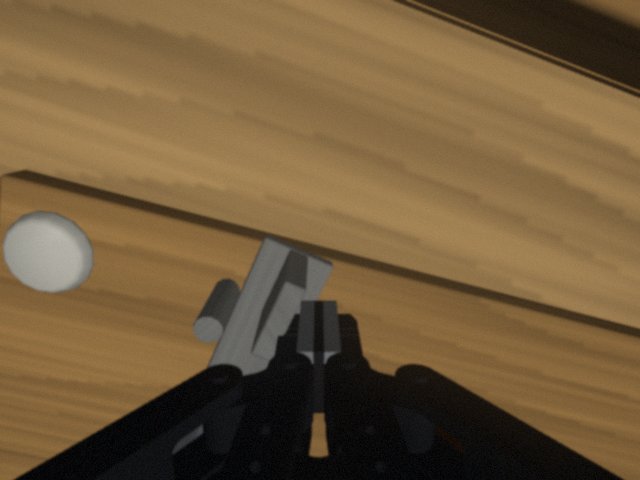

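>>> {"op": "drive_tool", "data": {"targets": [[[0,-0.06,0.12,0,0,0,-1],[0,-0.15,0.4,0,0,0,-1],[-0.5,0,0.3,0,0,0,-1],[-0.8,0,0,0,0,0,-1],[-0.8,0,0,0,0,0,-1]]]}}

```text
time_s: 20.65
position: [0.65, -0.0298, 0.1728]
tool_rot: [[-0.0, 0.946, 0.323], [0.001, 0.323, -0.946], [-1.0, -0.0, -0.001]]
ft_force: [0.4, 0.9, 0.1]
grip_width: -0.0002
```

>>> {"op": "drive_tool", "data": {"targets": [[[-0.3,-0.8,0.4,0,0,0,-1],[0,-0.8,0.4,0,0,0,-1],[0,-0.9,0.2,0,0,0,-1],[0,-0.9,0,0,0,0,-1],[0,-0.9,0,0,0,0,-1]]]}}

```text
time_s: 21.15
position: [0.4614, -0.1468, 0.1869]
tool_rot: [[0.001, 0.946, 0.324], [0.0, 0.324, -0.946], [-1.0, 0.001, 0.0]]
ft_force: [-0.4, -1.2, -0.1]
grip_width: 0.0002
```

>>> {"op": "drive_tool", "data": {"targets": [[[0,-0.4,0.8,0,0,0,-1],[0,-0.3,0.9,0,0,0,-1],[0,0,0.9,0,0,0,-1],[0,0,0,0,0,0,-1],[0,0,0,0,0,0,-1]]]}}

```text
time_s: 21.65
position: [0.4718, -0.2811, 0.1865]
tool_rot: [[0.0, 0.947, 0.323], [0.001, 0.323, -0.947], [-1.0, 0.001, -0.001]]
ft_force: [-0.2, 0.3, -1.2]
grip_width: -0.0
```

Run:
```python
from h import *
o=observe();print(o["position"],o["ft_force"],o["time_s"])
d=get_image("top");save(d,"t30",(225,200,415,335),4);save(d,"t30f")
d=get_image("side");save(d,"s30",(240,170,390,325),4)
```

```text
[ 0.47184289 -0.28109424  0.18648915] [-0.21471253  0.28787201 -1.16724637] 21.65
```

View pics/t30.png

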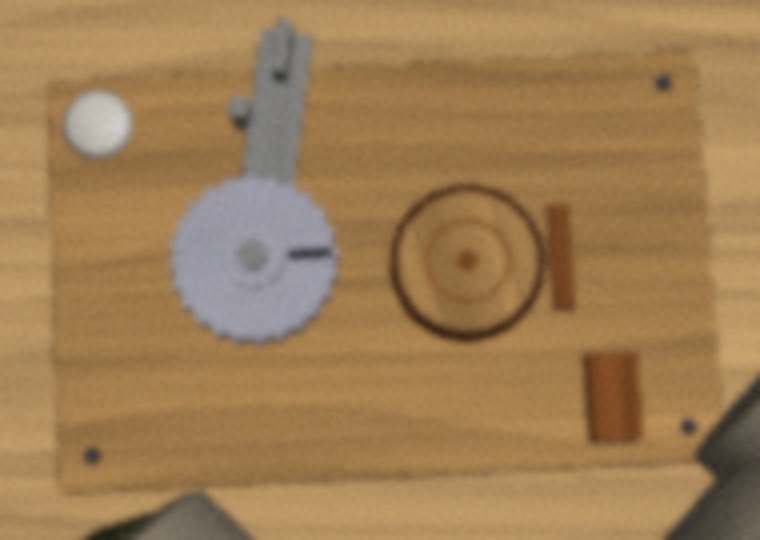

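View pics/s30.png

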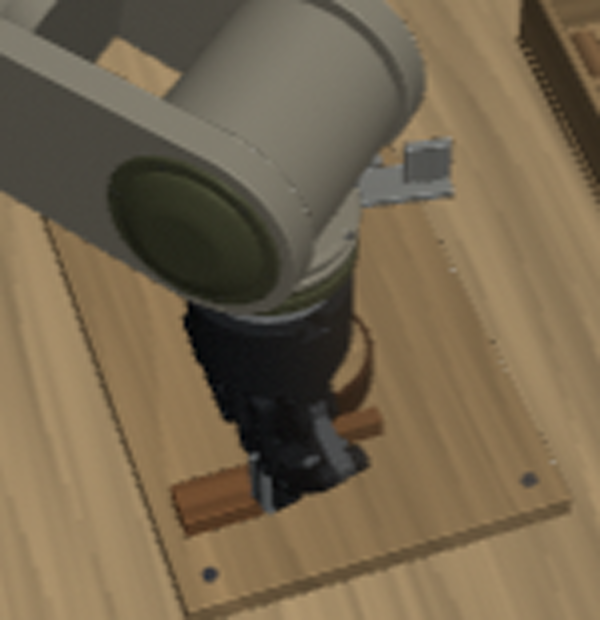

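View pics/t30f.png

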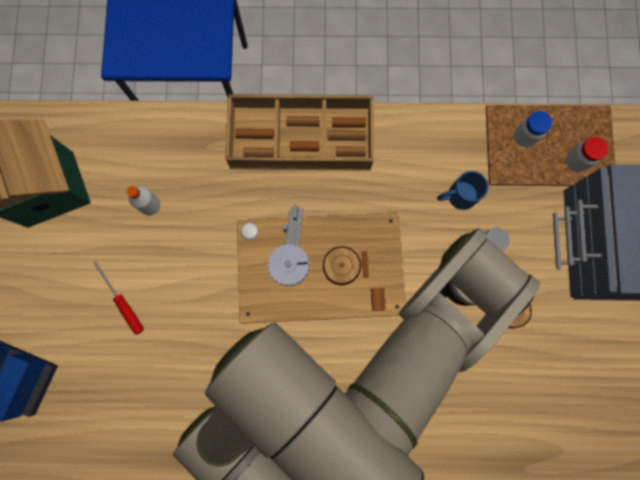

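```bash
python3 -c "
from rig import *
print(close_job())"
```

```text
the job is handed in; nothing more can be done
None
```

The job is done and handed in at about 21.8 s of the 64 s allowed. The nut is two turns from tight, the strap is up against its stop pin, and the hand is clear.

- **Nut:** I rolled the closed fingertip anticlockwise round the rim. It lost contact on the far side during the first loop, so I re-estimated the nut's centre and touched on again. The second coming of the line measured about 5° short, so I nudged it on. The last wrist pictures put the line within about 1° of the strap, but the wrist readings scattered by about 3° depending on the assumed nut centre. In the final top view the line ran parallel to the board's length within about 0.5° (2.9° against 2.4°), as it should at two turns.
- **Strap:** Only after that did I push the tab. At the pin the force rose from 4 to 11 N with almost no further motion. The final top view shows the strap touching the pin and the nut's line still in place.
- **Slice and other things:** By eye in the final top view, the slice, offcut, stone, driver, glue and mug look where they started. The arm partly hides the jar and the spare slice there, and it covers most of the side view, so I couldn't check those two fully. The hand never went near either of them at low height.
- **Forces:** The highest wrist force I saw was about 20 N. After backing off it read about 1 N, which is the sensor's noise level.

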